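# Twist apart the nested brush pots and stand them out by size

## Task

The three stoneware brush pots have stuck together in the leaning drying stand. Twist the narrow pot loose and draw it out along its lean, then do the same with the middle pot, each time without lifting the wide jar off the stand. Set the narrow pot upright on the middle of the small cork coaster and the middle pot upright on the middle of the large one, putting them down gently and leaving the other things on the table where they are.

Things in the scene. Friction and masses are not known exactly. Their poses are not given: they have to be found in the camera images.
- narrow_pot_center (a point): Narrow pot: plain off-white stoneware tube, 128 mm tall, outside diameter 46 mm over its upper 48 mm, 40 mm below (foot 40 mm), about 0.13 kg. Point on its axis half-way up (64 mm above the foot); z runs from foot to mouth. At first it stands stuck in the middle pot, 38 mm showing. Draw it 115 mm along its axis to clear that pot.
- middle_pot_center (a point): Middle pot: plain off-white stoneware, 95 mm tall, outside diameter 64 mm over its upper 50 mm, 58 mm below (foot 58 mm), wall 4 mm, about 0.18 kg. Point on its axis half-way up (47.5 mm above the foot); z runs from foot to mouth. At first it stands stuck in the wide jar, 39 mm showing. Draw it 75 mm along its axis to clear the jar.
- middle_pot_mouth (a point): Centre of the middle pot's mouth. Three sprung rubber bumps inside it pinch the narrow pot: a straight pull needs about 22 N and would lift the whole nest instead, but while the narrow pot is turned about its axis (0.5 N m, either way; the others stay put) a pull of a few newtons draws it. After 10 mm of travel it is quite free.
- jar_mouth (a point): Centre of the wide jar's mouth. Three sprung rubber bumps inside it pinch the middle pot in the same way, but harder: a straight pull needs about 31 N and would lift the jar, turning takes about 1 N m and then a few newtons draw it. After 10 mm of travel it is quite free.
- jar_center (a point): Wide jar: squat off-white stoneware jar with two ears, 62 mm tall, 82 mm outside diameter, 112 mm over the ears, 0.85 kg. Point on its axis half-way up; z runs to the mouth. It stands loose in the leaning stand, held down only by its weight; its ears sit between posts, so it cannot turn. It must stay there.
- stand: Wooden drying stand fixed to the table, 130 mm square; origin at the centre of its underside. Its floor leans 30 degrees: the nest's axis is tilted 30 degrees from vertical towards the stand's own -x side (towards the robot, give or take 20 degrees). Posts and walls rise no higher than 50 mm from the leaning floor, below the jar's mouth.
- small_coaster: Small cork coaster fixed to the table, 68 mm diameter, 4 mm thick; origin at the centre of its underside. Place of the narrow pot.
- large_coaster: Large cork coaster fixed to the table, 104 mm diameter, 4 mm thick; origin at the centre of its underside. Place of the middle pot.
- flask: Bystander: orange flask, 66 mm diameter, 200 mm tall, origin under its centre.
- mug: Bystander: white mug, 80 mm diameter, 95 mm tall, with a handle, origin under its centre.
- paperweight: Bystander: dark wooden paperweight bar 30 x 190 x 14 mm lying on the table between robot and stand, origin under its centre.

How it is judged:
On the way, in this order (a step that is already met when the one before it is completed fails the run):
1. the narrow pot is out of the middle pot, which is still in the jar (distance between narrow_pot_center and middle_pot_center above 0.12 m and distance between middle_pot_center and jar_center below 0.035 m), for 0.1 s.
2. the middle pot is out of the jar (distance between middle_pot_center and jar_center above 0.09 m), for 0.1 s.
At the end, for the whole second after the job is handed in: The narrow pot stands upright (within 4.5 degrees) and at rest on the small coaster, its axis within 14 mm of the coaster's centre; the middle pot likewise on the large coaster within 20 mm; the wide jar is still seated in its stand, within 8 mm of where it was (horizontal distance between narrow_pot_center and small_coaster below 0.014 m and angle between each of narrow_pot_center, middle_pot_center's own z axis and vertical below 0.08 rad and height (world z) of narrow_pot_center between 0.063 and 0.073 m and horizontal distance between middle_pot_center and large_coaster below 0.02 m and height (world z) of middle_pot_center between 0.0465 and 0.0565 m and linear speed of each of narrow_pot, middle_pot below 0.02 m/s and distance of jar_center from where it was at the start of the episode below 0.008 m); the robot touches nothing.
It fails at once if the wide jar is lifted or shifted more than 8 mm from its place in the stand (distance of jar_center from where it was at the start of the episode above 0.008 m).
It fails at once if the narrow pot is dropped or knocked over (moves faster than 0.7 m/s while not held) (contact force between the fingers and narrow_pot below 0.05 N and linear speed of narrow_pot above 0.7 m/s).
It fails at once if the middle pot is dropped or knocked over (moves faster than 0.7 m/s while not held) (contact force between the fingers and middle_pot below 0.05 N and linear speed of middle_pot above 0.7 m/s).
It fails at once if a bystander (flask, mug, paperweight) is pushed more than 30 mm (distance of any of flask, mug, paperweight from where it was at the start of the episode above 0.03 m).
It also fails if it takes over 56 s, if anything falls off the work surface, if the arm or the gripper's body presses on something with over 40 N, if the wrist force passes 120 N, or if a joint passes its speed limit or range.

## Robot

A 6-joint arm with a two-finger parallel gripper is mounted at the origin on the work surface. World frame = base frame: x ahead of the robot, y to its left, z up, the work surface at z = 0. Lengths are in m, angles in rad, forces in N, time in s.
With the tool pointing down it reaches from about 0.275 to 0.85 m from the base axis. Payload 19 kg.
Tool frame: the origin (TCP) lies between the finger pads; the fingertips stand 25 mm ahead of it and the grasp point (between the pads) lies 6 mm ahead of it; z points along the fingers, y is the line along which they close (so a half turn about z gives the same grasp; the last joint's range is limited). The gripper opens to 85 mm and grips with 20 to 120 N. Pads are 22 mm wide; open, the fingers measure 114 mm over their backs; the gripper's body (76 mm by 85 mm) begins 54 mm behind the grasp point. The pads swing forward as they close: fully open they stand 13 mm farther back than shut.
Start: joints at [-0.134, 0.15, 1.437, -0, 1.554, -0.134], TCP at [0.575, -0, 0.256] pointing down, gripper open.
Joint ranges: [-2.8, 2.8], [-0.68, 2.1], [0.12, 2.68], [-1.39, 4.53], [0.16, 2.79], [-2.81, 2.81]. Speed limits (rad/s): [1.89, 1.89, 2.22, 3.01, 3.01, 3.01].

## Interface

Orientations are given as a unit quaternion [w, x, y, z].
In Python, from cell import arm, vision gives the robot as it stands.
- The arm moves only by the tool carry_out, never from a script. Its argument "deltas" is a list of rows, each a list of 2 entries, a list of its own where there are three numbers: the shift along the tool's x, y, z in m, then the turn about the tool's z in degrees. A call has 1 to 20 rows; each row is the pose to reach, as a shift and turn from the pose commanded when the call began, along the tool's axes at that moment; what a row does not reach only later rows make up. A row lasts 1/8 s, in which the tool goes at most 62.5 mm and 10.7 degrees, less where a joint would pass 70% of its speed; a pose out of reach is approached as far as the arm can. A call with a gripper value outside its range is refused whole. "jaw" is the finger opening in m, from 0 to 0.0854, set as the call begins (left out, the last holds). The fingers move at their own pace and stop on an object; the grip force is fixed at half the most. Time passes only in rows, so rows that repeat a pose let the fingers close. It gives the time, the measured TCP pose, the force, the opening and the grip force at its end, in the units of the state.
- arm.read_state(): the state, without advancing time (a new reading comes with each control period).
- vision.snapshot(name): name is "scene" or "side" or "wrist"; returns a dict with "image" (400x640x3 uint8, blue, green, red), "fov_y" (degrees; the focal length in pixels is half the picture's height over the tangent of half this angle, whatever the lens; pixels are square), "cx", "cy" (the principal point, pixels), "extrinsics" (4x4, takes a point from world to camera coordinates); the wrist camera has in their place "T_tool_cam" (4x4, takes a point from camera to tool coordinates, whose origin is the TCP and whose axes are the flange's). Camera axes: x right, y up, looking along -z (the intrinsics and any distortion apply to the point x, -y, -z); pixel columns grow to the right and rows downward; lengths in m; the calibration is good to about 2 mm. A picture is of the moment at which its call begins: read the wrist's pose just before it. There is no depth.
- arm.close_job(): hands the job in; it is judged then, once.
The state is a dict: "t": time; "joints": joint angles; "qd": joint speeds; "tau": joint torques, N m; "ee_pos": TCP position; "orientation": TCP orientation; "contact_force": force on the tool from outside, world axes, zero at the start; "moment": the same for the moment, N m; "width": finger opening in m; "grip_force": force on a finger pad.
Only numpy, scipy, OpenCV 4.12 (cv2) and the standard library are available. Lean on these libraries where they do the work, as an engineer would, in place of code of your own. Each camera call takes 0.05 s, during which the arm holds its last target. There are 200 camera calls.

## Working session

There is one attempt and no reset: what is moved stays moved. The work goes in short steps, Python scripts to look and compute and a tool call to move; the robot and the scene stay as the last step left them, time stands still between calls to the robot, and variables do not carry over. Pictures are saved under pics/ and viewed, at most 10 in all, crops included, and the job is handed in when it is done.

Besides the shell and the picture viewer there is one more tool, called after "Call:" as name(argument=value, ...), one argument or row to a line, values as JSON. carry_out: Moves the arm, as the interface text tells. Its arguments: {"type":"object","properties":{"deltas":{"type":"array","items":{"type":"array"}},"jaw":{"type":"number"}},"required":["deltas"]}

```bash
mkdir -p pics; ls; python3 - <<'E'
from cell import arm, vision
import cv2, numpy as np
print(arm.read_state())
for n in ["scene","side","wrist"]:
    s=vision.snapshot(n); cv2.imwrite(f"pics/{n}0.png",s["image"]); np.save(f"pics/{n}0.npy",{k:v for k,v in s.items()},allow_pickle=True)
    print(n,{k:(np.round(v,4).tolist() if k!="image" else 0) for k,v in s.items()})
E
```

```text
pics
{'t': 0.0, 'joints': array([-1.34032733e-01,  1.51002242e-01,  1.43800771e+00, -4.64031480e-05,
        1.55381191e+00, -1.33975542e-01]), 'qd': array([-2.31074147e-05,  1.22874440e-03,  1.33368232e-03, -4.95934819e-04,
        2.01208453e-03, -1.79172333e-04]), 'tau': array([ 9.08163997e-05, -7.13061190e+01, -5.70858908e+01, -1.86872212e-04,
        9.14935896e-03,  2.21375326e-04]), 'ee_pos': array([ 5.74787234e-01, -2.38594569e-05,  2.55677805e-01]), 'orientation': array([-4.74691598e-04,  7.07126579e-01,  7.07086716e-01, -3.91078971e-04]), 'contact_force': array([-0.4889523 , -0.60212966, -0.47205165]), 'moment': array([-0.00672411,  0.01693967, -0.04405789]), 'grip_force': 0.0, 'width': 0.08533307094808995}
scene {'image': 0, 'fov_y': 54.0338, 'cx': 319.6483, 'cy': 196.6933, 'extrinsics': [[0.6927, 0.721, -0.0165, -0.3975], [-0.5744, 0.5654, 0.592, 0.2533], [0.4361, -0.4006, 0.8058, -1.2028], [0.0, 0.0, 0.0, 1.0]]}
side {'image': 0, 'fov_y': 51.0256, 'cx': 318.5146, 'cy': 192.8216, 'extrinsics': [[-0.9974, -0.0679, 0.0259, 0.5598], [0.055, -0.4733, 0.8792, -0.1363], [-0.0474, 0.8783, 0.4758, -0.9539], [0.0, 0.0, 0.0, 1.0]]}
wrist {'image': 0, 'fov_y': 59.4667, 'cx': 313.917, 'cy': 200.737, 'T_tool_cam': [[0.0009, 0.9521, 0.3059, 0.0789], [1.0, -0.001, -0.0, 0.0008], [0.0003, 0.3059, -0.9521, -0.1189], [0.0, 0.0, 0.0, 1.0]]}
```

View pics/scene0.png

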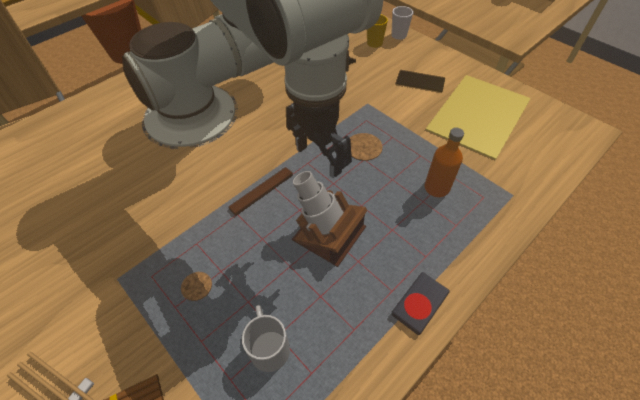

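View pics/side0.png

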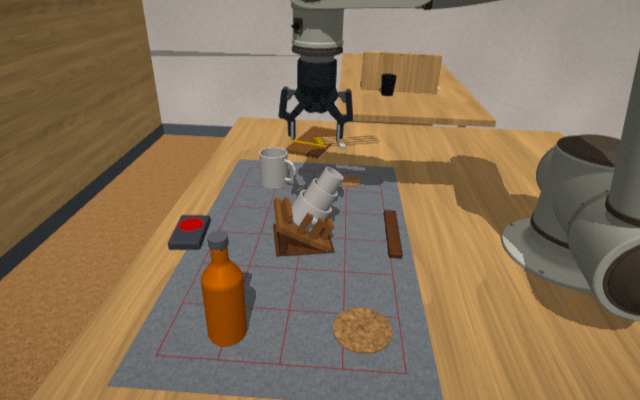

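The scene view shows the nest at about (320,205), the small coaster at (196,286) and the large one at (366,147). In the side view the nest is at (318,197), the large coaster at (363,330) and the small one, partly hidden, near (348,182). Next I'll enlarge the nest and measure the coasters.

```bash
cat > h.py <<'E'
import numpy as np, cv2
def K(s): return 200/np.tan(np.radians(s["fov_y"]/2))
def ray(s,u,v,Twc=None):
    "world origin, direction; Twc camera->world"
    T=np.linalg.inv(s["extrinsics"]) if Twc is None else Twc
    d=T[:3,:3]@np.array([(u-s["cx"])/K(s),-(v-s["cy"])/K(s),-1]); return T[:3,3],d/np.linalg.norm(d)
def plane(r,z): o,d=r; return o+d*(z-o[2])/d[2]
def tri(rs):
    A=sum(np.eye(3)-np.outer(d,d) for o,d in rs); b=sum((np.eye(3)-np.outer(d,d))@o for o,d in rs)
    p=np.linalg.solve(A,b); return p,[np.linalg.norm((np.eye(3)-np.outer(d,d))@(p-o)) for o,d in rs]
def proj(s,p,Twc=None):
    E=s["extrinsics"] if Twc is None else np.linalg.inv(Twc)
    c=E[:3,:3]@p+E[:3,3]; return np.array([s["cx"]-K(s)*c[0]/c[2], s["cy"]+K(s)*c[1]/c[2]])
E
python3 - <<'E'
from h import *
sc=np.load("pics/scene0.npy",allow_pickle=True).item(); sd=np.load("pics/side0.npy",allow_pickle=True).item()
for n,s in (("scene",sc),("side",sd)):
    hsv=cv2.cvtColor(s["image"],cv2.COLOR_BGR2HSV)
    m=cv2.inRange(hsv,(5,80,60),(20,200,230))
    nn,l,st,c=cv2.connectedComponentsWithStats(m)
    for i in range(1,nn):
        if 100<st[i][4]<6000:
            cnt=max(cv2.findContours((l==i).astype(np.uint8),0,1)[0],key=len)
            e=cv2.fitEllipse(cv2.convexHull(cnt)) if len(cnt)>5 else None
            p=plane(ray(s,*e[0]),0.004)
            if 0.1<p[0]<0.9 and abs(p[1])<0.6: print(n,st[i].tolist(),np.round(c[i]),np.round(e[0],1),np.round(e[1]),np.round(p,3))
a=cv2.resize(sc["image"][160:270,270:380],None,fx=3.6,fy=3.6,interpolation=cv2.INTER_CUBIC)
b=cv2.resize(sd["image"][160:270,260:370],None,fx=3.6,fy=3.6,interpolation=cv2.INTER_CUBIC)
cv2.imwrite("pics/crop.png",np.hstack([a,b]))
E
```

```text
scene [350, 133, 33, 28, 738] [365. 146.] [364.2 146.3] [28. 35.] [0.469 0.275 0.004]
scene [229, 168, 64, 48, 754] [259. 191.] [258.3 192.1] [14. 86.] [ 0.386 -0.039  0.004]
scene [293, 191, 74, 65, 1743] [331. 228.] [329.5 223.1] [55. 79.] [0.582 0.025 0.004]
scene [335, 225, 31, 41, 177] [350. 245.] [350.3 244.2] [ 5. 54.] [0.658 0.019 0.004]
scene [181, 272, 31, 29, 694] [196. 286.] [196.  285.9] [27. 33.] [ 0.492 -0.3    0.004]
side [340, 175, 21, 12, 174] [350. 181.] [349.3 180.8] [11. 22.] [ 0.491 -0.298  0.004]
side [273, 197, 62, 59, 2128] [300. 231.] [302.  228.5] [63. 76.] [ 0.603 -0.03   0.004]
side [384, 210, 18, 48, 569] [393. 234.] [392.7 235.9] [14. 65.] [ 0.387 -0.021  0.004]
side [333, 308, 59, 46, 2142] [362. 330.] [362. 330.] [45. 60.] [0.467 0.278 0.004]
```

View pics/crop.png

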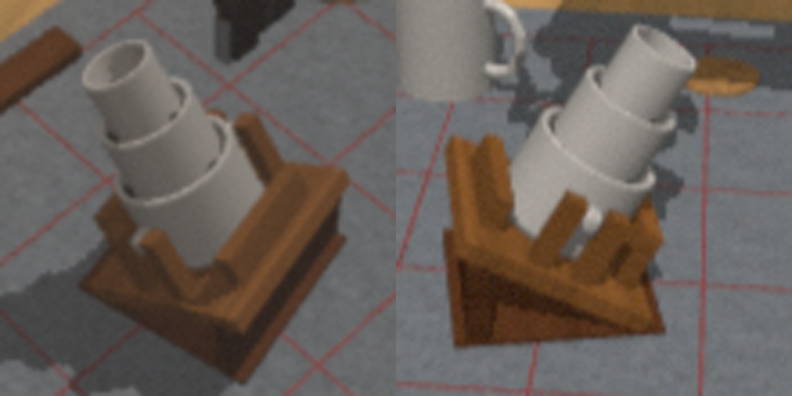

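The crops show three nested rims. In the scene view the mouth centres are about (302.5,178), (311.4,192) and (318.6,202.8); in the side view, (335,173.3), (326,187.2) and (317,200.8).

```bash
cat >> h.py <<'E'
from scipy.spatial.transform import Rotation as R
def pose():
    from cell import arm
    s=arm.read_state(); w,x,y,z=s["orientation"]; T=np.eye(4); T[:3,:3]=R.from_quat([x,y,z,w]).as_matrix(); T[:3,3]=s["ee_pos"]; return s,T
E
python3 - <<'E'
from h import *
sc=np.load("pics/scene0.npy",allow_pickle=True).item(); sd=np.load("pics/side0.npy",allow_pickle=True).item()
P=[]
for a,b in zip([(302.5,178),(311.4,192),(318.6,202.8)],[(335,173.3),(326.1,187.2),(317,200.8)]):
    p,e=tri([ray(sc,*a),ray(sd,*b)]); P.append(p); print(np.round(p,4),np.round(e,4))
d=P[0]-P[2]; print(np.linalg.norm(P[0]-P[1]),np.linalg.norm(P[1]-P[2]),d/np.linalg.norm(d), np.degrees(np.arccos(d[2]/np.linalg.norm(d))),np.degrees(np.arctan2(d[1],d[0])))
s,T=pose(); print(T)
E
```

```text
[ 0.5317 -0.0081  0.1647] [0.0016 0.0016]
[ 0.5512 -0.0037  0.1311] [0.0032 0.0032]
[0.5685 0.0024 0.1   ] [0.0015 0.0015]
0.03907881300772802 0.03618184001100261 [-0.48902765 -0.13984992  0.8609843 ] 30.572719908780336 -164.04076867147552
[[ 5.51785295e-06  9.99999586e-01 -9.10370002e-04  5.74836613e-01]
 [ 9.99999992e-01 -5.40112507e-06  1.28222665e-04 -4.72020741e-06]
 [ 1.28217695e-04 -9.10370702e-04 -9.99999577e-01  2.55828311e-01]
 [ 0.00000000e+00  0.00000000e+00  0.00000000e+00  1.00000000e+00]]
```

View pics/wrist0.png

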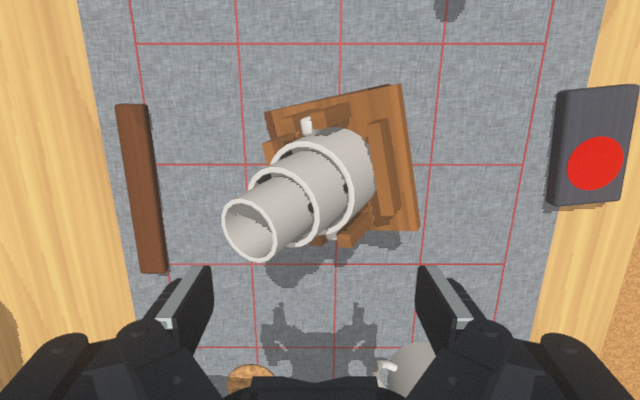

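In the wrist view the three rim centres are about (249.5,231), (284,207) and (313,188). I'll combine the three views.

```bash
python3 - <<'E'
from h import *
L=lambda n:np.load(f"pics/{n}0.npy",allow_pickle=True).item()
sc,sd,w=L("scene"),L("side"),L("wrist")
s,T=pose(); Tw=T@w["T_tool_cam"]
P=[]
for a,b,c in zip([(302.5,178),(311.4,192),(318.6,202.8)],[(335,173.3),(326.1,187.2),(317,200.8)],[(249.5,231),(284,207),(313,188)]):
    p,e=tri([ray(sc,*a),ray(sd,*b),ray(w,*c,Tw)]); P.append(p); print(np.round(p,4),np.round(e,4))
d=P[0]-P[2]; a=d/np.linalg.norm(d)
print(np.linalg.norm(P[0]-P[1]),np.linalg.norm(P[1]-P[2]),a,np.degrees(np.arccos(a[2])),np.degrees(np.arctan2(a[1],a[0])))
# stand orientation from the paperweight / wrist image: plate top edges
for q in [(265,111),(401,84),(419,230)]: print(np.round(plane(ray(w,*q,Tw),0.06),3))
c=np.mean([P[0]-.038*a,P[1],P[2]+.039*a],0); print("middle mouth",c,"grasp",c+.026*a)
E
```

```text
[ 0.5325 -0.0087  0.1649] [0.0012 0.0022 0.0014]
[ 0.552  -0.004   0.1313] [0.0026 0.0039 0.0015]
[0.5708 0.0019 0.1006] [0.0004 0.0037 0.0039]
0.039134129674541364 0.036441504339032864 [-0.50662253 -0.14021031  0.85069071] 31.713125566137858 -164.53030674605296
[0.533 0.06  0.06 ]
[0.65  0.082 0.06 ]
[ 0.677 -0.052  0.06 ]
middle mouth [ 0.55163026 -0.00366657  0.13256762] grasp [ 0.53845808 -0.00731204  0.15468558]
```

Call:
carry_out(
  deltas=[
    [[-0.001, -0.005, 0.003], 9],
    [[-0.002, -0.009, 0.007], 19],
    [[-0.003, -0.014, 0.011], 29],
    [[-0.004, -0.018, 0.015], 39],
    [[-0.005, -0.023, 0.019], 48],
    [[-0.006, -0.028, 0.023], 57],
    [[-0.007, -0.032, 0.027], 66],
    [[-0.007, -0.036, 0.03], 75],
    [[-0.007, -0.036, 0.03], 75],
    [[-0.007, -0.036, 0.03], 75],
  ],
)

```text
t: 1.4
ee_pos: [0.5391, -0.007, 0.2263]
orientation: [-0.0, 0.991, 0.132, -0.0]
contact_force: [-0.6, -0.1, -0.1]
width: 0.0852
grip_force: 0.0
```

```bash
python3 - <<'E'
from h import *
from cell import vision
s,T=pose(); w=vision.snapshot("wrist"); cv2.imwrite("pics/w1.png",w["image"]); Tw=T@w["T_tool_cam"]
print(T,s["joints"])
c=np.array([.5516,-.0037,.1326]); a=np.array([-.4851,-.121,.866])
for k in (.038,.026,0,-.039): print(k,proj(w,c+k*a,Tw))
E
```

```text
[[ 9.64962868e-01  2.62386472e-01 -4.14689190e-05  5.39089506e-01]
 [ 2.62386473e-01 -9.64962869e-01  5.76501221e-06 -7.02378629e-03]
 [-3.85033059e-05 -1.64439061e-05 -9.99999999e-01  2.26336460e-01]
 [ 0.00000000e+00  0.00000000e+00  0.00000000e+00  1.00000000e+00]] [-1.55964387e-01  8.78947275e-02  1.56763454e+00 -7.49132904e-07
  1.48610524e+00  1.14933751e+00]
0.038 [313.60859473 247.25056133]
0.026 [313.86410993 230.25123697]
0 [314.35437175 197.63431504]
-0.039 [314.96094255 157.27940297]
```

View pics/w1.png

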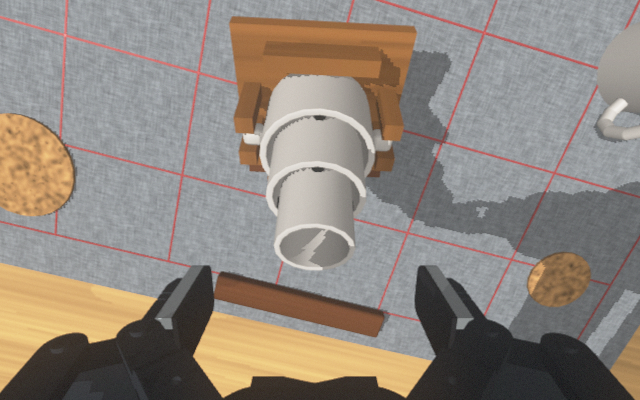

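The view is aligned: the narrow mouth is at (315,247), the middle rim is centred at column 316 and the jar rim at 317. I'll descend and grip.

Call:
carry_out(
  deltas=[
    [[0, 0.001, 0.012], 0],
    [[0, 0.001, 0.025], 0],
    [[0, 0.001, 0.04], 0],
    [[0, 0.001, 0.053], 0],
    [[0, 0.001, 0.062], 0],
    [[0, 0.001, 0.066], 0],
    [[0, 0.001, 0.066], 0],
  ],
)

```text
t: 2.33
ee_pos: [0.5393, -0.008, 0.1602]
orientation: [-0.0, 0.991, 0.131, -0.0]
contact_force: [0.0, 0.3, -0.3]
width: 0.0857
grip_force: 0.0
```

Call:
carry_out(
  deltas=[
    [[0, 0, 0], 0],
    [[0, 0, 0], 0],
    [[0, 0, 0], 0],
    [[0, 0, 0], 0],
    [[0, 0, 0], 0],
    [[0, 0, 0], 0],
  ],
  jaw=0.03,
)

```text
t: 3.08
ee_pos: [0.5391, -0.0083, 0.1608]
orientation: [0.0, 0.991, 0.131, -0.0]
contact_force: [-5.2, -2.8, 5.2]
width: 0.0447
grip_force: 60.9
```

```bash
python3 - <<'E'
from h import *
from cell import vision
s,T=pose(); w=vision.snapshot("wrist"); cv2.imwrite("pics/w2.png",w["image"]); print(s)
E
```

```text
{'t': 3.075, 'joints': array([-1.57901290e-01,  1.28052819e-01,  1.65894396e+00, -6.95983055e-04,
        1.35446461e+00,  1.15121023e+00]), 'qd': array([ 0.00123365,  0.00089525, -0.00076252, -0.00013898, -0.00191798,
        0.00032327]), 'tau': array([  1.23274192, -63.26243162, -53.50500226,   1.04528368,
        -1.08990423,   0.06867144]), 'ee_pos': array([ 0.53912255, -0.00828008,  0.16078585]), 'orientation': array([ 3.44503889e-04,  9.91442533e-01,  1.30543417e-01, -3.38649722e-05]), 'contact_force': array([-5.16208324, -2.77509916,  5.17310957]), 'moment': array([-0.56120307,  0.55091796,  0.05834464]), 'grip_force': 60.88574409484863, 'width': 0.04470148488117667}
```

View pics/w2.png

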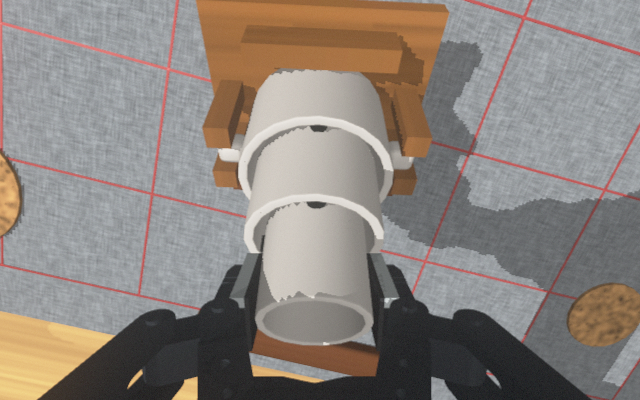

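The grip is good (mouth at (314,320), pads symmetric on the tube). Next is a twist with a gentle pull, pivoting about the middle pot's mouth.

Call:
carry_out(
  deltas=[
    [[0, -0.001, 0], 4],
    [[0, -0.002, 0], 7],
    [[0, 0, 0], 0],
    [[0, 0.002, 0], -7],
    [[0, 0, -0.0003], 0],
    [[-0.0003, -0.002, -0.0006], 7],
    [[-0.0004, 0, -0.0008], 0],
    [[-0.0006, 0.002, -0.001], -7],
  ],
)

```text
t: 4.12
ee_pos: [0.5391, -0.0103, 0.1615]
orientation: [0.0, 0.981, 0.193, -0.0]
contact_force: [-5.2, -4.4, 4.3]
width: 0.0442
grip_force: 62.6
```

```bash
python3 - <<'E'
from h import *
s,T=pose(); print(T[:3],s["contact_force"],s["moment"],s["grip_force"])
E
```

```text
[[ 9.25859802e-01  3.77867207e-01  2.28697461e-05  5.39146626e-01]
 [ 3.77867170e-01 -9.25859681e-01 -5.03037977e-04 -1.03140559e-02]
 [-1.68907380e-04  4.74384368e-04 -9.99999873e-01  1.61460036e-01]] [-5.22006782 -4.40171223  4.28885048] [-1.35020002  0.72498793 -0.53109763] 62.63039946556091
```

Call:
carry_out(
  deltas=[
    [[-0.0002, -0.002, -0.0003], 7],
    [[-0.0004, -0.004, -0.0007], 14],
    [[-0.0006, -0.002, -0.001], 7],
    [[-0.0008, 0, -0.0014], 0],
    [[-0.001, -0.002, -0.0017], 7],
    [[-0.0012, -0.004, -0.0021], 14],
    [[-0.0014, -0.002, -0.0024], 7],
    [[-0.0016, 0, -0.0028], 0],
    [[-0.0018, -0.002, -0.0031], 7],
    [[-0.002, -0.004, -0.0035], 14],
    [[-0.0022, -0.002, -0.0038], 7],
    [[-0.0024, 0, -0.0042], 0],
  ],
)

```text
t: 5.62
ee_pos: [0.5369, -0.0108, 0.1654]
orientation: [-0.0, 0.981, 0.193, -0.0]
contact_force: [0.8, -0.6, -2.7]
width: 0.0447
grip_force: 62.6
```

```bash
python3 - <<'E'
from h import *
from cell import vision
s,T=pose(); print(T[:3],s["contact_force"],s["moment"],s["grip_force"])
sc=vision.snapshot("scene"); sd=vision.snapshot("side")
a=cv2.resize(sc["image"][160:270,270:380],None,fx=3.6,fy=3.6,interpolation=cv2.INTER_CUBIC)
b=cv2.resize(sd["image"][160:270,260:370],None,fx=3.6,fy=3.6,interpolation=cv2.INTER_CUBIC)
cv2.imwrite("pics/crop2.png",np.hstack([a,b]))
# motion of the jar/stand region compared with the start
L=lambda n:np.load(f"pics/{n}0.npy",allow_pickle=True).item()
for n,new,box in (("scene",sc,(300,212,320,240)),("side",sd,(295,203,325,222))):
    x0,y0,x1,y1=box; A=[cv2.cvtColor(i,cv2.COLOR_BGR2GRAY) for i in (L(n)["image"],new["image"])]
    r=cv2.matchTemplate(A[1][y0-6:y1+6,x0-6:x1+6],A[0][y0:y1,x0:x1],cv2.TM_CCOEFF_NORMED); print(n,cv2.minMaxLoc(r))
E
```

```text
[[ 9.25768259e-01  3.78091372e-01 -2.13285694e-04  5.36900907e-01]
 [ 3.78091429e-01 -9.25768177e-01  3.91588986e-04 -1.08346571e-02]
 [-4.93966917e-05 -4.43162147e-04 -9.99999901e-01  1.65382411e-01]] [ 0.802556   -0.62804741 -2.65665948] [-0.35104359 -0.24823373 -0.45687104] 62.63190507888794
scene (0.2876477837562561, 0.9833846092224121, (0, 12), (6, 6))
side (-0.2949897348880768, 0.9882431030273438, (0, 0), (6, 6))
```

The jar hasn't moved and the force is small. I'll keep going.

Call:
carry_out(
  deltas=[
    [[-0.0003, -0.002, -0.0005], 7],
    [[-0.0006, -0.004, -0.001], 14],
    [[-0.0009, -0.002, -0.0015], 7],
    [[-0.0012, 0, -0.002], 0],
    [[-0.0015, -0.002, -0.0025], 7],
    [[-0.0018, -0.004, -0.003], 14],
    [[-0.0021, -0.002, -0.0035], 7],
    [[-0.0024, 0, -0.004], 0],
    [[-0.0027, -0.002, -0.0045], 7],
    [[-0.003, -0.004, -0.005], 14],
    [[-0.0033, -0.002, -0.0056], 7],
    [[-0.0037, 0, -0.0062], 0],
    [[-0.0041, -0.002, -0.0069], 7],
    [[-0.0045, -0.004, -0.0076], 14],
    [[-0.0049, -0.002, -0.0083], 7],
    [[-0.0049, -0.002, -0.0083], 7],
  ],
)

```text
t: 7.72
ee_pos: [0.5316, -0.0109, 0.1739]
orientation: [0.0, 0.992, 0.129, 0.0]
contact_force: [0.6, -0.2, -0.9]
width: 0.0444
grip_force: 63.0
```

```bash
python3 - <<'E'
from h import *
from cell import vision
s,T=pose(); print(T[:3],s["contact_force"],s["moment"],s["grip_force"])
sc=vision.snapshot("scene"); sd=vision.snapshot("side")
L=lambda n:np.load(f"pics/{n}0.npy",allow_pickle=True).item()
for n,new,box in (("scene",sc,(300,212,320,240)),("side",sd,(295,203,325,222))):
    x0,y0,x1,y1=box; A=[cv2.cvtColor(i,cv2.COLOR_BGR2GRAY) for i in (L(n)["image"],new["image"])]
    r=cv2.matchTemplate(A[1][y0-6:y1+6,x0-6:x1+6],A[0][y0:y1,x0:x1],cv2.TM_CCOEFF_NORMED); print(n,cv2.minMaxLoc(r))
E
```

```text
[[ 9.66611669e-01  2.56245741e-01  4.13161731e-05  5.31637164e-01]
 [ 2.56245742e-01 -9.66611669e-01 -2.99638611e-05 -1.09446598e-02]
 [ 3.22585833e-05  3.95505112e-05 -9.99999999e-01  1.73869113e-01]] [ 0.64644301 -0.18974498 -0.92561397] [ 0.04054556  0.09478475 -0.03144519] 63.04998278617859
scene (0.2974744141101837, 0.9809579849243164, (0, 12), (6, 6))
side (-0.29385533928871155, 0.9865225553512573, (0, 0), (6, 6))
```

It's free. Now I'll draw it out along the lean.

Call:
carry_out(
  deltas=[
    [[-0.003, 0, -0.0052], 0],
    [[-0.007, 0, -0.0121], 0],
    [[-0.012, 0, -0.0208], 0],
    [[-0.017, 0, -0.0294], 0],
    [[-0.022, 0, -0.0381], 0],
    [[-0.028, 0, -0.0485], 0],
  ],
)

```text
t: 8.57
ee_pos: [0.5042, -0.0183, 0.2229]
orientation: [-0.0, 0.991, 0.131, -0.0]
contact_force: [0.4, -0.3, -1.5]
width: 0.0445
grip_force: 63.0
```

Call:
carry_out(
  deltas=[
    [[-0.006, 0, -0.0104], 0],
    [[-0.012, 0, -0.0208], 0],
    [[-0.018, 0, -0.0312], 0],
    [[-0.024, 0, -0.0416], 0],
    [[-0.029, 0, -0.0502], 0],
    [[-0.033, 0, -0.057], 0],
    [[-0.033, 0, -0.06], 0],
  ],
)

```text
t: 9.45
ee_pos: [0.4726, -0.0268, 0.2827]
orientation: [0.0, 0.991, 0.13, 0.0]
contact_force: [-0.6, 0.4, -0.9]
width: 0.0447
grip_force: 63.0
```

```bash
python3 - <<'E'
from h import *
from cell import vision
s,T=pose(); print(T[:3],s["contact_force"],s["moment"],s["joints"])
sc=vision.snapshot("scene"); sd=vision.snapshot("side")
np.save("pics/side3.npy",sd,allow_pickle=True);np.save("pics/scene3.npy",sc,allow_pickle=True)
cv2.imwrite("pics/c3.png",np.hstack([cv2.resize(sc["image"][80:280,230:400],None,fx=2.3,fy=2.3),cv2.resize(sd["image"][60:260,230:400],None,fx=2.3,fy=2.3)]))
E
```

```text
[[ 9.65969589e-01  2.58655445e-01  3.39113296e-04  4.72629723e-01]
 [ 2.58655491e-01 -9.65969630e-01 -1.01114364e-04 -2.68217868e-02]
 [ 3.01419364e-04  1.85386917e-04 -9.99999937e-01  2.82728925e-01]] [-0.57227564  0.37157502 -0.85351316] [-0.01489932 -0.00979547 -0.01092526] [-2.19627767e-01 -7.17341302e-02  1.61503768e+00 -2.48132199e-05
  1.59793611e+00  1.08953783e+00]
```

View pics/c3.png

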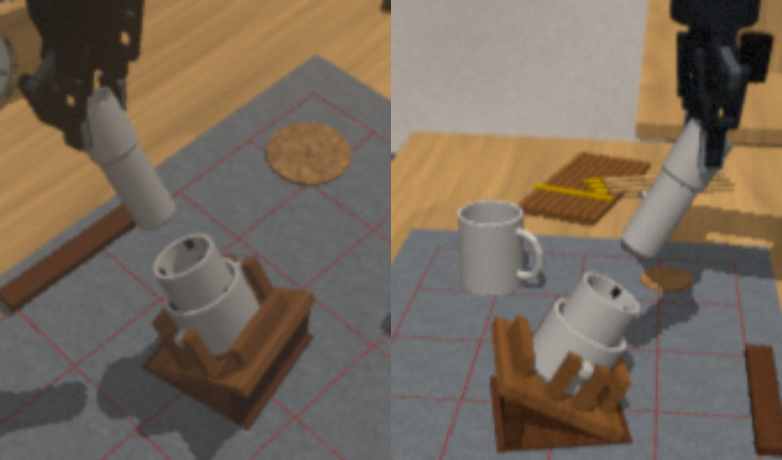

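The narrow pot is out, still leaning 30° in the pads. The middle pot and jar are seated as before. I'll carry it to the small coaster.

Call:
carry_out(
  deltas=[
    [[-0.006, 0.012, 0], 0],
    [[-0.016, 0.036, 0.005], 0],
    [[-0.03, 0.07, 0.012], 0],
    [[-0.046, 0.11, 0.02], 0],
    [[-0.063, 0.15, 0.03], 0],
    [[-0.08, 0.19, 0.05], 0],
    [[-0.096, 0.225, 0.07], 0],
    [[-0.108, 0.252, 0.092], 0],
    [[-0.113, 0.264, 0.11], 0],
    [[-0.114, 0.268, 0.12], 0],
    [[-0.114, 0.268, 0.125], 0],
  ],
)

```text
t: 10.92
ee_pos: [0.432, -0.3147, 0.1569]
orientation: [-0.0, 0.991, 0.131, -0.0]
contact_force: [-0.2, 1.1, -0.4]
width: 0.0442
grip_force: 63.0
```

```bash
python3 - <<'E'
from h import *
from cell import vision
s,T=pose(); w=vision.snapshot("wrist"); cv2.imwrite("pics/w4.png",w["image"]); print(T[:3],s["contact_force"],s["moment"]); Tw=T@w["T_tool_cam"]
hsv=cv2.cvtColor(w["image"],cv2.COLOR_BGR2HSV); m=cv2.inRange(hsv,(5,80,60),(20,200,230))
nn,l,st,c=cv2.connectedComponentsWithStats(m)
for i in range(1,nn):
    if st[i][4]>400: print(st[i],c[i],plane(ray(w,*c[i],Tw),.004))
print(proj(w,np.array([.4915,-.299,.004]),Tw))
E
```

```text
[[ 9.65853975e-01  2.59086852e-01 -3.19537320e-04  4.32042856e-01]
 [ 2.59086962e-01 -9.65853928e-01  3.68702638e-04 -3.14736392e-01]
 [-2.13100370e-04 -4.38900862e-04 -9.99999881e-01  1.56933511e-01]] [-0.16796733  1.11559633 -0.3504615 ] [-0.00048181 -0.03509419  0.06422176]
[  409     0   231   400 62134] [553.69211704 196.98540252] [ 0.47778996 -0.503697    0.004     ]
[ 271   65   90   76 3441] [314.64254577  94.56873002] [ 0.50416396 -0.29554437  0.004     ]
[   0  148   75   55 2795] [ 35.13881932 176.08658318] [ 0.38599635 -0.09629198  0.004     ]
[    0   208   239   192 24558] [ 84.27726199 294.68739311] [ 0.28533066 -0.1413301   0.004     ]
[ 249  328  132   55 4777] [313.8021771  358.89637848] [ 0.27076494 -0.35771393  0.004     ]
[171 377  27  23 414] [187.69565217 389.93478261] [ 0.20175885 -0.24720205  0.004     ]
[431 377  26  23 412] [440.22572816 389.88834951] [ 0.26703429 -0.48794549  0.004     ]
[314.69026905 112.74819774]
```

View pics/w4.png

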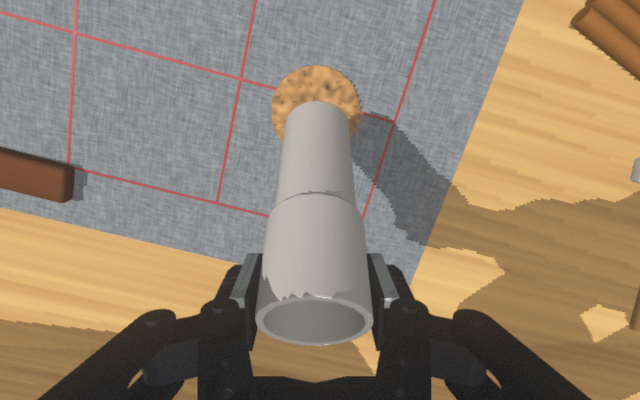

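The coaster centre is at about (316,110), as predicted at (315,113). The foot is above it. I'll lower until it touches.

Call:
carry_out(
  deltas=[
    [[0, 0, 0.008], 0],
    [[0, 0, 0.016], 0],
    [[0, 0, 0.022], 0],
    [[0, 0, 0.027], 0],
    [[0, 0, 0.03], 0],
    [[0, 0, 0.032], 0],
    [[0, 0, 0.034], 0],
    [[0, 0, 0.034], 0],
  ],
)

```text
t: 11.98
ee_pos: [0.432, -0.3151, 0.1232]
orientation: [-0.0, 0.991, 0.131, -0.0]
contact_force: [-0.5, 0.0, -1.2]
width: 0.0445
grip_force: 63.0
```

Call:
carry_out(
  deltas=[
    [[0, 0, 0.001], 0],
    [[0, 0, 0.002], 0],
    [[0, 0, 0.003], 0],
  ],
)

```text
t: 12.35
ee_pos: [0.432, -0.3151, 0.1202]
orientation: [-0.0, 0.991, 0.131, -0.0]
contact_force: [-0.2, -0.6, -0.5]
width: 0.0444
grip_force: 63.1
```

Call:
carry_out(
  deltas=[
    [[0, 0, 0.001], 0],
    [[0, 0, 0.002], 0],
    [[0, 0, 0.003], 0],
  ],
)

```text
t: 12.72
ee_pos: [0.4319, -0.3155, 0.1189]
orientation: [0.001, 0.991, 0.131, 0.0]
contact_force: [-11.7, 4.2, 30.2]
width: 0.0446
grip_force: 66.1
```

Contact at TCP z ≈ 0.1195. I'll roll the pot upright about its lower foot edge while keeping some pressure on it.

Call:
carry_out(
  deltas=[
    [[0.0025, 0, -0.0007], 0],
    [[0.005, 0, -0.0015], 0],
    [[0.0075, 0, -0.0023], 0],
    [[0.01, 0, -0.003], 0],
  ],
)

```text
t: 13.22
ee_pos: [0.4416, -0.3127, 0.1207]
orientation: [0.0, 0.991, 0.131, -0.0]
contact_force: [-1.7, 0.4, 1.9]
width: 0.0446
grip_force: 63.5
```

```bash
cat > look.py <<'E'
from h import *
from cell import vision
import sys
s,T=pose(); w=vision.snapshot("wrist"); print(T[:3,3],s["contact_force"],s["moment"])
g=cv2.cvtColor(w["image"],cv2.COLOR_BGR2HSV); m=cv2.inRange(g,(0,0,70),(35,45,255))*1
m[:, :230]=0; m[:,400:]=0
for r in range(60,345,15):
    x=np.where(m[r])[0]; print(r,(x.min(),x.max(),len(x)) if len(x) else None,end="; ")
cv2.imwrite(f"pics/{sys.argv[1]}.png",w["image"])
E
python3 look.py w5
```

```text
[ 0.44156747 -0.31268773  0.12072876] [-1.70313197  0.39296806  1.92252106] [-0.15008589  0.45201728 -0.00205327]
60 None; 75 None; 90 (np.int64(280), np.int64(349), 2); 105 (np.int64(265), np.int64(360), 11); 120 (np.int64(264), np.int64(365), 59); 135 (np.int64(283), np.int64(373), 65); 150 (np.int64(282), np.int64(348), 67); 165 (np.int64(278), np.int64(364), 74); 180 (np.int64(277), np.int64(352), 76); 195 (np.int64(276), np.int64(383), 79); 210 (np.int64(273), np.int64(382), 84); 225 (np.int64(266), np.int64(362), 97); 240 (np.int64(232), np.int64(364), 103); 255 (np.int64(262), np.int64(370), 106); 270 (np.int64(260), np.int64(367), 108); 285 (np.int64(259), np.int64(387), 112); 300 (np.int64(257), np.int64(371), 115); 315 (np.int64(255), np.int64(373), 119); 330 (np.int64(259), np.int64(369), 111);
```

View pics/w5.png

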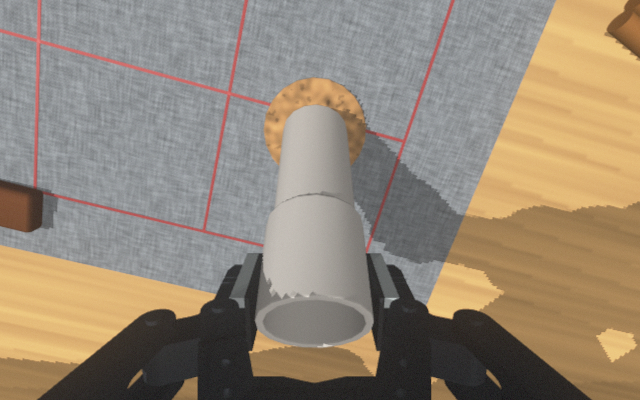

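The pot mostly slid, because the press was too light (the foot's far end is at row 106). I'll press harder while moving forward.

Call:
carry_out(
  deltas=[
    [[0.001, 0, 0.002], 0],
    [[0.003, 0, 0.004], 0],
    [[0.005, 0, 0.004], 0],
    [[0.007, 0, 0.004], 0],
  ],
)

```text
t: 13.78
ee_pos: [0.4479, -0.3102, 0.1195]
orientation: [-0.0, 0.991, 0.131, -0.0]
contact_force: [-27.0, 16.1, 62.8]
width: 0.0446
grip_force: 73.7
```

```bash
cat > tilt.py <<'E'
from h import *
from cell import vision
from scipy.optimize import brentq
import sys
s,T=pose(); w=vision.snapshot("wrist"); I=w["image"]; cv2.imwrite(f"pics/{sys.argv[1]}.png",I)
L,rf=float(sys.argv[2]),float(sys.argv[3]); d=.005
print(np.round(T[:3,3],4),np.round(s["contact_force"],1),"width",s["width"])
# saturation separates pot (grey ~ low sat, warm) from cork; top row of the pot at the centre columns
S=cv2.cvtColor(I,cv2.COLOR_BGR2HSV)[:,300:330,1].mean(1); V=cv2.cvtColor(I,cv2.COLOR_BGR2HSV)[:,300:330,2].mean(1)
row=next((r for r in range(30,300) if (S[r:r+15]<35).all()),None)
C=w["T_tool_cam"]
def f(t): 
    p=np.array([L*np.sin(t)+rf*np.cos(t),0,d+L*np.cos(t)-rf*np.sin(t)]); return proj(w,p,C)[1]
print("row",row,[(a,round(f(np.radians(a)))) for a in (0,10,20,30,35)], S[40:200:8].round().astype(int).tolist())
E
python3 tilt.py w6 .116 .020
python3 - <<'E'
import cv2
for n in ("w4","w5"):
    I=cv2.imread(f"pics/{n}.png"); H=cv2.cvtColor(I,cv2.COLOR_BGR2HSV)[:,300:330].mean(1)
    print(n,[(r,)+tuple(H[r].round().astype(int)) for r in range(90,116,3)])
E
```

```text
[ 0.4479 -0.3102  0.1195] [-27.   16.1  62.8] width 0.04463298866420649
row 30 [(0, 177), (10, 150), (20, 123), (30, 95), (35, 81)] [12, 12, 11, 11, 10, 10, 14, 124, 125, 24, 18, 17, 17, 18, 17, 18, 17, 17, 17, 17]
w4 [(90, np.int64(15), np.int64(125), np.int64(195)), (93, np.int64(15), np.int64(125), np.int64(186)), (96, np.int64(15), np.int64(124), np.int64(181)), (99, np.int64(15), np.int64(124), np.int64(185)), (102, np.int64(16), np.int64(45), np.int64(177)), (105, np.int64(17), np.int64(19), np.int64(179)), (108, np.int64(17), np.int64(18), np.int64(178)), (111, np.int64(17), np.int64(18), np.int64(178)), (114, np.int64(17), np.int64(18), np.int64(178))]
w5 [(90, np.int64(16), np.int64(125), np.int64(205)), (93, np.int64(15), np.int64(126), np.int64(208)), (96, np.int64(15), np.int64(125), np.int64(197)), (99, np.int64(15), np.int64(124), np.int64(187)), (102, np.int64(15), np.int64(123), np.int64(192)), (105, np.int64(15), np.int64(82), np.int64(184)), (108, np.int64(17), np.int64(19), np.int64(180)), (111, np.int64(17), np.int64(18), np.int64(180)), (114, np.int64(18), np.int64(18), np.int64(180))]
```

The foot end has moved from row 102 to about 111, so the pot is pivoting (about 3°) with 63 N of press. The lever arm improves as it rises, so I'll carry on.

Call:
carry_out(
  deltas=[
    [[0.0025, 0, -0.0003], 0],
    [[0.005, 0, -0.0008], 0],
    [[0.0075, 0, -0.0014], 0],
    [[0.01, 0, -0.002], 0],
  ],
)

```text
t: 14.32
ee_pos: [0.4587, -0.3088, 0.1198]
orientation: [0.001, 0.991, 0.131, 0.001]
contact_force: [-2.9, -2.4, 17.1]
width: 0.0446
grip_force: 70.3
```

```bash
sed -i 's/^row=.*/S=np.array(S); row=next((r for r in range(60,300) if (S[r-10:r-3]>90).all() and S[r+3]<45),None)/' tilt.py; python3 tilt.py w7 .116 .020
```

```text
[ 0.4587 -0.3088  0.1198] [-2.9 -2.4 17.1] width 0.04461513401795031
row None [(0, 177), (10, 150), (20, 123), (30, 95), (35, 81)] [12, 12, 12, 12, 12, 12, 12, 11, 11, 38, 16, 16, 17, 17, 16, 17, 17, 17, 17, 16]
```

```bash
python3 - <<'E'
import cv2,numpy as np
from h import *
w=np.load("pics/wrist0.npy",allow_pickle=True).item(); C=w["T_tool_cam"]
for n in ("w4","w5","w6","w7"):
    V=cv2.cvtColor(cv2.imread(f"pics/{n}.png"),cv2.COLOR_BGR2GRAY)[:,306:322].astype(float).mean(1); g=np.diff(V)
    print(n,[(r,int(V[r])) for r in range(286,352,6)], "grads",[(int(r),int(g[r])) for r in np.where(abs(g)>7)[0] if r>60])
# model: rows of rim back/front edge, foot far edge for tilt t and slip k
for t in (30,27,24,20):
    for L in (.116,.113):
        a=np.radians(t); ax=np.array([-np.sin(a),0,-np.cos(a)]); px=np.array([np.cos(a),0,-np.sin(a)]); G=np.array([0,0,.005]); m=G+(.128-L)*ax
        print(t,L,"rimfar,rimnear,step,foot",[round(proj(w,p,C)[1],1) for p in (m+.023*px,m-.023*px,m-.048*ax+.023*px,G-L*ax+.02*px)])
E
```

```text
w4 [(286, 169), (292, 165), (298, 147), (304, 124), (310, 123), (316, 123), (322, 123), (328, 122), (334, 122), (340, 122), (346, 132)] grads [(65, 10), (100, 16), (101, 11), (190, -16), (191, -26), (192, 9), (193, 27), (194, 11), (295, 7), (296, -13), (297, -8), (299, -11), (300, -8), (341, 7), (342, 11), (345, -12), (380, -14), (381, -37), (382, -22)]
w5 [(286, 173), (292, 164), (298, 151), (304, 127), (310, 126), (316, 126), (322, 126), (328, 126), (334, 125), (340, 125), (346, 160)] grads [(77, 9), (78, 10), (105, 8), (192, -25), (193, -13), (194, 29), (195, 18), (296, -7), (299, -14), (343, 11), (344, 9), (345, 9), (346, -21), (347, -20), (380, -12), (381, -41), (382, -26)]
w6 [(286, 172), (292, 166), (298, 154), (304, 127), (310, 126), (316, 126), (322, 126), (328, 126), (334, 125), (340, 126), (346, 151)] grads [(89, 10), (194, -28), (196, 26), (197, 9), (300, -14), (344, 9), (345, 9), (346, 19), (347, 16), (349, -20), (350, -31), (351, -16), (380, -15), (381, -41), (382, -26)]
w7 [(286, 174), (292, 165), (298, 159), (304, 126), (310, 127), (316, 126), (322, 126), (328, 127), 
[... 445 characters left out ...]
.float64(194.3), np.float64(97.4)]
27 0.116 rimfar,rimnear,step,foot [np.float64(288.3), np.float64(345.7), np.float64(190.4), np.float64(102.9)]
27 0.113 rimfar,rimnear,step,foot [np.float64(296.4), np.float64(352.8), np.float64(195.2), np.float64(105.5)]
24 0.116 rimfar,rimnear,step,foot [np.float64(284.2), np.float64(347.8), np.float64(191.8), np.float64(111.2)]
24 0.113 rimfar,rimnear,step,foot [np.float64(291.8), np.float64(354.8), np.float64(196.3), np.float64(113.5)]
20 0.116 rimfar,rimnear,step,foot [np.float64(278.7), np.float64(350.5), np.float64(193.9), np.float64(122.1)]
20 0.113 rimfar,rimnear,step,foot [np.float64(285.9), np.float64(357.4), np.float64(198.0), np.float64(124.2)]
```

So far it has only slid and slipped about 2 mm axially; the tilt is still about 28.5°. The table push isn't enough. The fixed stand's tall back edge can serve as a wall to push the foot against, so I'll locate it.

```bash
python3 - <<'E'
from h import *
L=lambda n:np.load(f"pics/{n}0.npy",allow_pickle=True).item()
sc,sd,w=L("scene"),L("side"),L("wrist")
T0=np.array([[0,1,-.0009,.5748],[1,0,0,0],[0,-.0009,-1,.2558],[0,0,0,1.]]); Tw=T0@w["T_tool_cam"]
for a,b in (((367.2,209.4),(401,84)),((337.5,250.8),(419,230))):
    p,e=tri([ray(sc,*a),ray(w,*b,Tw)]); print("back edge",p.round(4),e, "side px",proj(sd,p).round())
q=np.array([595,165]); print("black box",plane(ray(w,558,88,Tw),.025),plane(ray(w,547,207,Tw),.025),plane(ray(w,597,162,Tw),.025))
# flask base, mug from side/scene
print("flask base",plane(ray(sd,226,335),0),"mug",plane(ray(sc,268,362),0))
from cell import arm; s=arm.read_state(); print(s["ee_pos"],s["joints"])
E
```

```text
back edge [0.6467 0.0822 0.0721] [np.float64(1.0265237748925308e-05), np.float64(1.026523774881478e-05)] side px [276. 229.]
back edge [ 0.6738 -0.0444  0.0751] [np.float64(0.0018142511092536962), np.float64(0.001814251109253702)] side px [273. 198.]
black box [0.80707034 0.07930615 0.025     ] [ 0.8210333  -0.04007727  0.025     ] [0.86175413 0.00808077 0.025     ]
flask base [0.6991064  0.30729009 0.        ] mug [ 0.72522997 -0.28641146  0.        ]
[ 0.45893983 -0.30877827  0.11984356] [-7.31427660e-01  1.88222068e-01  1.67704409e+00 -2.05627374e-04
  1.27306088e+00  5.77645050e-01]
```

Call:
carry_out(
  deltas=[
    [[0, 0, -0.02], 0],
    [[0.003, -0.002, -0.05], -8],
    [[0.012, -0.009, -0.08], -17],
    [[0.028, -0.02, -0.11], -27],
    [[0.05, -0.035, -0.135], -37],
    [[0.075, -0.053, -0.15], -47],
    [[0.1, -0.071, -0.16], -57],
    [[0.125, -0.089, -0.165], -67],
    [[0.15, -0.106, -0.165], -77],
    [[0.175, -0.124, -0.165], -87],
    [[0.2, -0.142, -0.165], -97],
    [[0.225, -0.159, -0.165], -107],
    [[0.25, -0.177, -0.16], -117],
    [[0.275, -0.195, -0.15], -127],
    [[0.3, -0.213, -0.14], -137],
    [[0.322, -0.228, -0.13], -147],
    [[0.342, -0.242, -0.12], -157],
    [[0.356, -0.252, -0.11], -166],
    [[0.364, -0.258, -0.1], -173],
    [[0.367, -0.26, -0.09], -177],
  ],
)

```text
t: 16.88
ee_pos: [0.7455, 0.0387, 0.207]
orientation: [-0.0, -0.106, 0.994, 0.0]
contact_force: [0.4, 0.5, -1.4]
width: 0.045
grip_force: 68.6
```

Call:
carry_out(
  deltas=[
    [[0, 0, 0.008], 0],
    [[0, 0, 0.02], 0],
    [[0, 0, 0.034], 0],
  ],
)

```text
t: 17.25
ee_pos: [0.7452, 0.0378, 0.1735]
orientation: [0.0, -0.104, 0.995, 0.0]
contact_force: [-0.0, 0.5, -0.3]
width: 0.0446
grip_force: 68.6
```

```bash
python3 - <<'E'
from h import *
from cell import vision
s,T=pose(); w=vision.snapshot("wrist"); cv2.imwrite("pics/w8.png",w["image"]); sd=vision.snapshot("side"); sc=vision.snapshot("scene")
np.save("pics/w8.npy",w,allow_pickle=True)
print(T[:3],s["contact_force"],s["joints"])
Tw=T@w["T_tool_cam"]
print([proj(w,np.array(p),Tw).round() for p in ((.6467,.0822,.0721),(.6738,-.0444,.0751))])
a=cv2.resize(w["image"][0:400,120:520],(400,400)); b=cv2.resize(sd["image"][60:300,150:350],(330,400)); 
cv2.imwrite("pics/m8.png",np.hstack([a,b]))
E
```

```text
[[-9.78390987e-01 -2.06763306e-01  1.09566173e-04  7.45177796e-01]
 [-2.06763306e-01  9.78390993e-01  1.65139121e-05  3.78055285e-02]
 [-1.10613027e-04 -6.49720133e-06 -9.99999994e-01  1.73540803e-01]] [-0.04127188  0.473973   -0.28007263] [-5.24316997e-02  5.44148844e-01  1.08225025e+00  2.22678751e-05
  1.51508501e+00 -1.83149488e+00]
[array([421.,  71.]), array([201.,  72.])]
```

View pics/m8.png

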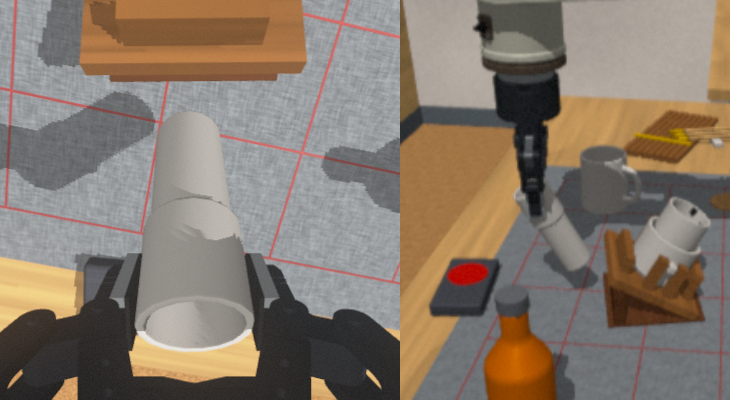

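The last picture shows the pot foot (crop (187,115)) facing the stand's flat back edge at row 70, with clear space between. I'll lower the pot and push the foot against that edge.

Call:
carry_out(
  deltas=[
    [[0, 0, 0.01], 0],
    [[0, 0, 0.02], 0],
    [[0.003, 0, 0.026], 0],
    [[0.006, 0, 0.026], 0],
    [[0.009, 0, 0.026], 0],
    [[0.012, 0, 0.026], 0],
    [[0.015, 0, 0.026], 0],
    [[0.018, 0, 0.0255], 0],
    [[0.021, 0, 0.025], 0],
    [[0.024, 0, 0.024], 0],
  ],
)

```text
t: 18.65
ee_pos: [0.7216, 0.033, 0.1503]
orientation: [-0.0, -0.105, 0.995, 0.0]
contact_force: [0.4, 0.3, -1.8]
width: 0.0443
grip_force: 68.7
```

```bash
cat > rows.py <<'E'
from h import *
from cell import vision
import sys
s,T=pose(); w=vision.snapshot("wrist"); cv2.imwrite(f"pics/{sys.argv[1]}.png",w["image"]); C=w["T_tool_cam"]
print(T[:3,3].round(4),s["contact_force"].round(1))
V=cv2.cvtColor(w["image"],cv2.COLOR_BGR2GRAY)[:,306:322].astype(float).mean(1); g=np.diff(V)
print([(int(r),int(g[r])) for r in np.where(abs(g)>7)[0] if r>50])
E
python3 rows.py w9
```

```text
[0.7216 0.033  0.1503] [ 0.4  0.3 -1.8]
[(63, -7), (64, -15), (88, 17), (89, 7), (107, -18), (108, -11), (117, 41), (118, 19), (194, -9), (195, -16), (196, -10), (197, 23), (198, 16), (230, -7), (295, 8), (346, 11), (347, 30), (348, 17), (350, -39), (351, -69), (352, -21), (379, 7), (380, 37), (381, -45), (382, -43), (383, -8)]
```

Call:
carry_out(
  deltas=[
    [[0.003, 0, 0], 0],
    [[0.006, 0, 0], 0],
    [[0.009, 0, 0], 0],
    [[0.012, 0, -0.001], 0],
    [[0.015, 0, -0.002], 0],
    [[0.018, 0, -0.003], 0],
  ],
)

```text
t: 19.45
ee_pos: [0.7049, 0.0294, 0.1541]
orientation: [0.001, -0.105, 0.995, -0.0]
contact_force: [7.7, 1.3, 1.4]
width: 0.0444
grip_force: 66.4
```

```bash
python3 rows.py w10
```

```text
[0.7049 0.0294 0.1541] [7.7 1.3 1.4]
[(76, -10), (77, -17), (78, -18), (100, -8), (101, -16), (120, 16), (138, -18), (139, -13), (146, 28), (147, 12), (205, 12), (289, 16), (294, -8), (295, -12), (354, 7), (355, 15), (356, 51), (360, -78), (361, -49), (380, -12), (381, -25), (382, -13)]
```

It's rotating well, about 10° for only 8 N. I'll continue.

Call:
carry_out(
  deltas=[
    [[0.003, 0, -0.001], 0],
    [[0.006, 0, -0.002], 0],
    [[0.009, 0, -0.003], 0],
    [[0.012, 0, -0.004], 0],
    [[0.015, 0, -0.0045], 0],
    [[0.018, 0, -0.005], 0],
    [[0.018, 0, -0.005], 0],
  ],
)

```text
t: 20.38
ee_pos: [0.6872, 0.0255, 0.159]
orientation: [0.001, -0.105, 0.995, -0.0]
contact_force: [6.0, 0.5, 0.0]
width: 0.0449
grip_force: 67.8
```

```bash
python3 rows.py w11; python3 - <<'E'
from h import *
w=np.load("pics/wrist0.npy",allow_pickle=True).item(); C=w["T_tool_cam"]
for t in (30,20,10,5,0,-5):
    L=.114;a=np.radians(t); ax=np.array([-np.sin(a),0,-np.cos(a)]); px=np.array([np.cos(a),0,-np.sin(a)]); G=np.array([0,0,.005]); m=G+(.128-L)*ax
    print(t,"rimfar,rimnear,step,foot",[round(proj(w,p,C)[1],1) for p in (m+.023*px,m-.023*px,m-.048*ax+.023*px,G-L*ax+.02*px)])
E
```

```text
[0.6872 0.0255 0.159 ] [6.  0.5 0. ]
[(51, -31), (52, -7), (53, -10), (54, -8), (57, 34), (58, 89), (59, 22), (67, -13), (68, -21), (69, -13), (113, -21), (114, -21), (136, -11), (137, -14), (151, 22), (169, -24), (170, -8), (174, 13), (175, 10), (280, 12), (281, 21), (287, -11), (288, -19), (363, 10), (364, 50), (365, 31), (369, -24), (370, -77), (371, -33), (380, -9), (381, -27), (382, -15)]
30 rimfar,rimnear,step,foot [np.float64(298.1), np.float64(348.2), np.float64(192.6), np.float64(96.5)]
20 rimfar,rimnear,step,foot [np.float64(283.5), np.float64(355.1), np.float64(196.6), np.float64(123.5)]
10 rimfar,rimnear,step,foot [np.float64(269.6), np.float64(360.5), np.float64(202.9), np.float64(150.3)]
5 rimfar,rimnear,step,foot [np.float64(263.1), np.float64(362.6), np.float64(206.7), np.float64(163.5)]
0 rimfar,rimnear,step,foot [np.float64(257.1), np.float64(364.2), np.float64(211.0), np.float64(176.8)]
-5 rimfar,rimnear,step,foot [np.float64(251.5), np.float64(365.3), np.float64(215.6), np.float64(190.1)]
```

```bash
python3 - <<'E'
from h import *
from scipy.optimize import least_squares
w=np.load("pics/wrist0.npy",allow_pickle=True).item(); C=w["T_tool_cam"]
def rows(t,L,d,x0):
    a=np.radians(t); ax=np.array([-np.sin(a),0,-np.cos(a)]); px=np.array([np.cos(a),0,-np.sin(a)]); G=np.array([x0,0,d]); m=G+(.128-L)*ax
    return np.array([proj(w,p,C)[1] for p in (m+.023*px,m-.023*px,G-L*ax+.02*px)])
D={"w4":(296,345.5,101),"w9":(295,351,117.5),"w10":(289,360.5,146.5),"w11":(280.5,370.5,174.5)}
for d in (.0,.005,.01):
    print(d,{k:[np.round(q,4) for q in (lambda r:(r.x*[1,1e-3,1e-3],r.fun))(least_squares(lambda p:rows(p[0],p[1]*1e-3,d,p[2]*1e-3)-v,[20,115,0]))] for k,v in D.items()})
E
```

```text
0.0 {'w4': [array([ 2.97093e+01,  1.24800e-01, -7.60000e-03]), array([ 0., -0.,  0.])], 'w9': [array([ 2.55399e+01,  1.27200e-01, -1.15000e-02]), array([ 0., -0.,  0.])], 'w10': [array([ 1.62508e+01,  1.28500e-01, -1.38000e-02]), array([0., 0., 0.])], 'w11': [array([ 5.6229,  0.1258, -0.0116]), array([-0.,  0., -0.])]}
0.005 {'w4': [array([ 2.97093e+01,  1.19100e-01, -4.80000e-03]), array([ 0.,  0., -0.])], 'w9': [array([ 2.55399e+01,  1.21600e-01, -9.10000e-03]), array([-0., -0.,  0.])], 'w10': [array([ 1.62508e+01,  1.23300e-01, -1.23000e-02]), array([ 0., -0.,  0.])], 'w11': [array([ 5.6229,  0.1208, -0.0111]), array([-0., -0.,  0.])]}
0.01 {'w4': [array([ 2.97093e+01,  1.13300e-01, -1.90000e-03]), array([0., 0., 0.])], 'w9': [array([ 2.55399e+01,  1.16100e-01, -6.70000e-03]), array([ 0., -0., -0.])], 'w10': [array([ 1.62508e+01,  1.18100e-01, -1.09000e-02]), array([-0.,  0., -0.])], 'w11': [array([ 5.6229,  0.1158, -0.0106]), array([-0., -0., -0.])]}
```

The three-row fit reproduces the 30° start and gives 5.6° of tilt left. One more push.

Call:
carry_out(
  deltas=[
    [[0.003, 0, -0.0005], 0],
    [[0.006, 0, -0.001], 0],
    [[0.009, 0, -0.0015], 0],
    [[0.009, 0, -0.0015], 0],
  ],
)

```text
t: 20.92
ee_pos: [0.6785, 0.0237, 0.1605]
orientation: [0.001, -0.105, 0.995, -0.0]
contact_force: [6.7, 1.3, 0.5]
width: 0.0444
grip_force: 68.7
```

```bash
python3 rows.py w12
```

```text
[0.6785 0.0237 0.1605] [6.7 1.3 0.5]
[(71, -9), (72, -42), (73, -27), (74, -9), (75, -13), (79, 35), (80, 86), (81, 21), (89, -17), (90, -22), (91, -8), (129, -19), (130, -28), (131, -7), (152, -8), (153, -16), (154, -7), (165, 21), (166, 7), (183, -23), (184, -8), (188, 12), (276, 15), (277, 22), (278, 7), (283, -7), (284, -16), (286, 8), (292, -8), (293, -11), (294, -10), (367, 9), (368, 64), (369, 25), (374, -67), (375, -61), (380, -8), (381, -27), (382, -14)]
```

The tilt is now about 0°. I'll back off and carry the pot to the small coaster.

Call:
carry_out(
  deltas=[
    [[-0.012, 0, -0.01], 0],
    [[-0.02, 0, -0.04], 6],
    [[-0.018, -0.004, -0.08], 15],
    [[-0.01, -0.012, -0.11], 25],
    [[0.003, -0.025, -0.13], 35],
    [[0.02, -0.042, -0.13], 45],
    [[0.038, -0.062, -0.13], 55],
    [[0.056, -0.081, -0.13], 65],
    [[0.074, -0.1, -0.13], 75],
    [[0.092, -0.119, -0.13], 85],
    [[0.11, -0.138, -0.13], 95],
    [[0.128, -0.157, -0.125], 105],
    [[0.146, -0.177, -0.115], 115],
    [[0.164, -0.196, -0.1], 125],
    [[0.182, -0.215, -0.085], 135],
    [[0.2, -0.234, -0.07], 145],
    [[0.216, -0.252, -0.055], 155],
    [[0.229, -0.265, -0.045], 164],
    [[0.236, -0.273, -0.035], 172],
    [[0.239, -0.276, -0.03], 177],
  ],
)

```text
t: 23.48
ee_pos: [0.5007, -0.2964, 0.1892]
orientation: [-0.0, 0.992, 0.128, -0.0]
contact_force: [-0.4, -0.2, -1.6]
width: 0.0445
grip_force: 68.4
```

```bash
python3 rows.py w13; python3 - <<'E'
from h import *
from cell import vision
s,T=pose(); sc=vision.snapshot("scene"); w=vision.snapshot("wrist"); sd=vision.snapshot("side")
for n,q in (("scene",sc),("side",sd)): np.save(f"pics/{n}13.npy",q,allow_pickle=True)
print(T[:3])
I=cv2.imread("pics/w13.png"); m=cv2.inRange(cv2.cvtColor(I,cv2.COLOR_BGR2HSV),(5,80,60),(20,200,230)); m[250:]=0; m[:,:200]=0;m[:,450:]=0
nn,l,st,c=cv2.connectedComponentsWithStats(m); print([(st[i].tolist(),c[i]) for i in range(1,nn) if st[i][4]>200], proj(w,np.array([.4915,-.299,.004]),T@w["T_tool_cam"]))
g=cv2.cvtColor(I,cv2.COLOR_BGR2GRAY).astype(int)
for r in (190,198,225,240,330): e=np.diff(g[r]); print(r,[(int(x),int(e[x])) for x in np.where(abs(e)>14)[0] if 230<x<400])
E
```

```text
[ 0.5007 -0.2964  0.1892] [-0.4 -0.2 -1.6]
[(58, 8), (153, -21), (154, 19), (155, 18), (174, -13), (175, -10), (277, 32), (278, 48), (279, 11), (284, -10), (285, -43), (286, -26), (291, -8), (292, -9), (367, 15), (368, 62), (369, 11), (373, -18), (374, -59), (375, -21), (380, -15), (381, -43), (382, -28)]
[[ 9.68048501e-01  2.50760077e-01 -1.21772142e-03  5.00541850e-01]
 [ 2.50760906e-01 -9.68048878e-01  5.81389659e-04 -2.96488658e-01]
 [-1.03302453e-03 -8.68170313e-04 -9.99999090e-01  1.88729880e-01]]
[([278, 154, 75, 58, 1820], array([316.77747253, 175.33516484])), ([429, 198, 21, 52, 576], array([442.28125   , 231.75694444]))] [314.58563737 190.95844154]
190 [(245, -17), (246, -20), (247, 20), (248, 18), (338, 16), (339, 22), (340, 18), (347, -28), (348, -25)]
198 [(246, 19), (341, 25), (348, -17)]
225 [(238, -18), (240, 15), (346, 18), (372, 21)]
240 [(234, -17), (235, -20), (236, 18), (353, 28), (365, -19)]
330 [(252, 25), (253, 72), (254, 25), (261, -29), (366, 35), (367, 20), (373, -40), (374, -68)]
```

```bash
python3 - <<'E'
from h import *
from scipy.optimize import least_squares
w=np.load("pics/wrist0.npy",allow_pickle=True).item(); C=w["T_tool_cam"]
I=cv2.imread("pics/w13.png"); H=cv2.cvtColor(I,cv2.COLOR_BGR2HSV)[:,306:322].mean(1)
print([(r,)+tuple(int(x) for x in H[r]) for r in range(150,216,4)])
def rows(t,L,d,x0):
    a=np.radians(t); ax=np.array([-np.sin(a),0,-np.cos(a)]); px=np.array([np.cos(a),0,-np.sin(a)]); G=np.array([x0,0,d]); m=G+(.128-L)*ax
    return np.array([proj(w,p,C)[1] for p in (m+.023*px,m-.023*px,G-L*ax+.02*px)])
for f in (175,188): print(f,least_squares(lambda p:rows(p[0],p[1]*1e-3,.006,p[2]*1e-3)-(277.5,374.5,f),[5,115,0]).x)
# scene and side: pot silhouette (grey, low saturation, bright) near the expected axis
for n in ("scene","side"):
    s=np.load(f"pics/{n}13.npy",allow_pickle=True).item()
    for k in (.07,.09,.11,.13,.15): 
        u,v=proj(s,np.array([.490,-.299,k])); r=int(round(v)); print(n,k,round(u,1),r,s["image"][r,int(u)-22:int(u)+23:2].mean(1).astype(int).tolist())
E
```

```text
[(150, 102, 11, 154), (154, 26, 44, 137), (158, 15, 124, 209), (162, 15, 124, 200), (166, 15, 125, 209), (170, 15, 125, 198), (174, 15, 124, 205), (178, 17, 18, 139), (182, 17, 17, 138), (186, 17, 17, 138), (190, 17, 17, 137), (194, 16, 17, 137), (198, 16, 17, 137), (202, 17, 17, 136), (206, 16, 17, 135), (210, 17, 17, 135), (214, 16, 16, 134)]
175 [  4.07334791 113.91322158  -6.55347268]
188 [  0.77875624 119.48362297 -11.48123421]
scene 0.07 187.1 272 [103, 101, 104, 104, 99, 99, 89, 79, 79, 80, 80, 80, 81, 83, 88, 91, 98, 102, 102, 102, 103, 100, 107]
scene 0.09 184.2 268 [87, 95, 98, 103, 105, 104, 89, 78, 80, 78, 80, 82, 81, 82, 84, 93, 97, 100, 105, 105, 100, 101, 96]
scene 0.11 181.2 263 [68, 35, 29, 33, 63, 63, 48, 78, 80, 81, 79, 80, 78, 80, 87, 92, 95, 101, 106, 100, 101, 101, 101]
scene 0.13 178.2 258 [28, 30, 33, 35, 67, 63, 58, 77, 80, 78, 80, 79, 81, 85, 87, 94, 94, 99, 105, 98, 104, 97, 99]
scene 0.15 174.9 254 [32, 34, 29, 33, 34, 31, 51, 75, 79, 79, 79, 82, 78, 83, 84, 89, 94, 99, 102, 108, 102, 105, 104]
side 0.07 350.9 160 [136, 140, 135, 137, 140, 140, 102, 133, 139, 139, 136, 126, 107, 138, 139, 141, 146, 147, 149, 150, 148, 148, 145]
side 0.09 351.3 154 [140, 140, 136, 94, 89, 89, 119, 135, 142, 138, 136, 123, 107, 124, 107, 99, 96, 95, 96, 95, 92, 90, 92]
side 0.11 351.8 147 [120, 96, 89, 86, 84, 85, 101, 127, 138, 143, 142, 135, 121, 93, 95, 99, 96, 104, 100, 100, 93, 96, 92]
side 0.13 352.2 141 [66, 68, 80, 77, 79, 74, 106, 130, 137, 140, 140, 132, 118, 81, 104, 107, 105, 101, 100, 97, 95, 84, 86]
side 0.15 352.7 134 [51, 52, 50, 47, 45, 51, 86, 119, 139, 99, 95, 120, 103, 114, 98, 95, 93, 93, 92, 93, 113, 113, 117]
```

With the foot edge at row 176, the tilt is about 4°, and the foot centre is about 1.5 mm ahead of the TCP. I'll correct sideways and go down; pressing on the coaster will flatten it.

Call:
carry_out(
  deltas=[
    [[-0.004, 0, 0.008], 0],
    [[-0.008, 0, 0.02], 0],
    [[-0.011, 0, 0.034], 0],
    [[-0.011, 0, 0.046], 0],
    [[-0.011, 0, 0.055], 0],
    [[-0.011, 0, 0.06], 0],
    [[-0.011, 0, 0.062], 0],
    [[-0.011, 0, 0.064], 0],
  ],
)

```text
t: 24.68
ee_pos: [0.4909, -0.2989, 0.126]
orientation: [0.0, 0.991, 0.131, 0.0]
contact_force: [-0.8, -0.0, -1.7]
width: 0.0447
grip_force: 68.4
```

Call:
carry_out(
  deltas=[
    [[0, 0, 0.0015], 0],
    [[0, 0, 0.003], 0],
    [[0, 0, 0.003], 0],
  ],
)

```text
t: 25.05
ee_pos: [0.4911, -0.2989, 0.1238]
orientation: [0.0, 0.991, 0.131, 0.001]
contact_force: [-1.2, 1.9, 9.9]
width: 0.0446
grip_force: 70.0
```

Call:
carry_out(
  deltas=[
    [[0.001, 0, 0.0015], 0],
    [[0.003, 0, 0.002], 0],
    [[0.005, 0, 0.0022], 0],
    [[0.006, 0, 0.0022], 0],
  ],
)

```text
t: 25.55
ee_pos: [0.4972, -0.2977, 0.1227]
orientation: [0.001, 0.991, 0.131, 0.001]
contact_force: [-4.0, 3.0, 20.1]
width: 0.0448
grip_force: 71.8
```

```bash
python3 rows.py w14; python3 - <<'E'
from h import *
from scipy.optimize import least_squares
I=cv2.imread("pics/w14.png"); H=cv2.cvtColor(I,cv2.COLOR_BGR2HSV)[:,306:322].mean(1)
print([(r,)+tuple(int(x) for x in H[r]) for r in range(140,200,3)])
E
```

```text
[ 0.4972 -0.2977  0.1227] [-4.   3.  20.1]
[(165, -29), (166, 16), (167, 27), (182, -12), (183, -16), (184, -8), (223, 9), (274, 11), (275, 53), (276, 34), (282, -16), (283, -58), (284, -35), (288, 7), (289, 9), (290, 8), (296, -8), (297, -9), (369, 10), (370, 64), (371, 19), (376, -19), (377, -17), (380, -27), (381, -68), (382, -46)]
[(140, 103, 11, 162), (143, 104, 11, 159), (146, 101, 10, 157), (149, 103, 11, 162), (152, 100, 10, 157), (155, 103, 10, 151), (158, 104, 10, 153), (161, 102, 10, 158), (164, 101, 10, 160), (167, 15, 111, 170), (170, 16, 122, 215), (173, 16, 123, 215), (176, 15, 123, 212), (179, 15, 124, 215), (182, 15, 125, 215), (185, 16, 24, 141), (188, 16, 17, 137), (191, 15, 17, 137), (194, 17, 18, 136), (197, 16, 18, 136)]
```

The tilt is about 1.3°. I'll check the centring against the coaster rim before releasing.

```bash
python3 - <<'E'
from h import *
s,T=pose(); w=np.load("pics/wrist0.npy",allow_pickle=True).item(); Tw=T@w["T_tool_cam"]
a=plane(ray(w,314,183.7,Tw),.004); b=plane(ray(w,314,166,Tw),.004); print(a,b,np.linalg.norm(a-b))
x=T[:3,0]; print("foot centre",a-.02*x,"coaster centre",b-.034*x)
I=cv2.imread("pics/w14.png"); S=cv2.cvtColor(I,cv2.COLOR_BGR2HSV)
for r in (190,205,215):
    m=np.where((S[r,:,1]>80)&(S[r,:,0]<20))[0]; m=m[(m>230)&(m<400)]; print(r,m.tolist())
E
```

```text
[ 0.51229848 -0.2948015   0.004     ] [ 0.52450052 -0.29151662  0.004     ] 0.012636469447907375
foot centre [ 0.49298088 -0.29998121  0.00397026] coaster centre [ 0.4916606  -0.30032213  0.00394945]
190 [232, 233, 234, 273, 274, 275, 276, 277, 278, 279, 280, 281, 282, 283, 284, 285, 286, 287, 288, 289, 290, 291, 292, 293, 332, 333, 334, 335, 336, 337, 338, 339, 340, 341, 342, 343, 344, 345, 346, 347, 348, 349, 350, 351, 352, 353, 354, 355]
205 [231, 268, 269, 270, 271, 272, 273, 274, 275, 276, 277, 278, 279, 280, 281, 282, 283, 284, 285, 341, 342, 343, 344, 345, 346, 347, 348, 349, 350, 351, 352, 353, 354, 355, 356, 357, 358, 359, 360]
215 [268, 269, 270, 271, 272, 273, 274, 275, 276, 277, 278, 279, 280, 281, 282, 344, 345, 346, 347, 348, 349, 350, 351, 352, 353, 354, 355, 356, 357, 358, 359, 360, 371, 373, 374, 375, 376, 377, 378, 379, 380, 381, 398, 399]
```

Centred to within 2 mm. Release and go up.

Call:
carry_out(
  deltas=[
    [[0, 0, -0.0005], 0],
    [[0, 0, -0.0005], 0],
    [[0, 0, -0.0005], 0],
    [[0, 0, -0.0005], 0],
    [[0, 0, -0.0005], 0],
  ],
  jaw=0.075,
)

```text
t: 26.22
ee_pos: [0.4965, -0.2973, 0.121]
orientation: [-0.0, 0.991, 0.131, -0.0]
contact_force: [0.7, -1.1, 0.5]
width: 0.0752
grip_force: 0.0
```

Call:
carry_out(
  deltas=[
    [[0, 0, -0.01], 0],
    [[0, 0, -0.025], 0],
    [[0, 0, -0.045], 0],
    [[0, 0, -0.065], 0],
    [[0, 0, -0.085], 0],
    [[0, 0, -0.1], 0],
  ],
  jaw=0.0854,
)

```text
t: 26.98
ee_pos: [0.4967, -0.2974, 0.2231]
orientation: [0.001, 0.991, 0.131, 0.001]
contact_force: [0.8, -0.1, 0.0]
width: 0.0854
grip_force: 0.0
```

```bash
python3 - <<'E'
from h import *
from cell import vision
s,T=pose(); w=vision.snapshot("wrist"); I=w["image"]; cv2.imwrite("pics/w15.png",I); Tw=T@w["T_tool_cam"]; print(T[:3,3],s["width"],s["contact_force"])
# rim: compare predicted upright pot rim with edges
for c in ((.4915,-.299),):
    print("pred mouth",proj(w,np.array([*c,.132]),Tw),"coaster",proj(w,np.array([*c,.004]),Tw))
g=cv2.cvtColor(I,cv2.COLOR_BGR2GRAY); 
r=cv2.HoughCircles(cv2.medianBlur(g,5),cv2.HOUGH_GRADIENT,1.5,40,param1=120,param2=35,minRadius=25,maxRadius=70); print(r)
H=cv2.cvtColor(I,cv2.COLOR_BGR2HSV); m=cv2.inRange(H,(0,0,90),(40,40,255)); nn,l,st,c=cv2.connectedComponentsWithStats(m)
print([(st[i].tolist(),c[i].round()) for i in range(1,nn) if 1500<st[i][4]<30000])
E
```

```text
[ 0.49668782 -0.2974277   0.22306358] 0.08541533005112407 [ 0.80423739 -0.14710149  0.04935583]
pred mouth [314.29174408 226.17243702] coaster [314.12684123 177.81658941]
[[[315.75 216.75  31.75]
  [566.25 123.75  55.9 ]
  [599.25  75.75  46.  ]
  [638.25 323.25  54.25]]]
[([278, 155, 73, 99, 5216], array([314., 208.]))]
```

The narrow pot stands upright on its coaster. Next I'll go over to the middle pot.

Call:
carry_out(
  deltas=[
    [[0.006, -0.012, 0], 0],
    [[0.02, -0.04, 0], 0],
    [[0.038, -0.077, 0], 0],
    [[0.057, -0.115, 0], 0],
    [[0.076, -0.153, 0], 0],
    [[0.095, -0.191, 0], 0],
    [[0.112, -0.225, 0], 0],
    [[0.125, -0.251, 0], 0],
    [[0.132, -0.265, 0], 0],
    [[0.134, -0.269, 0], 0],
    [[0.134, -0.269, 0], 0],
  ],
)

```text
t: 28.4
ee_pos: [0.5562, -0.0031, 0.2208]
orientation: [0.0, 0.991, 0.13, -0.0]
contact_force: [-0.5, -0.2, 0.5]
width: 0.0854
grip_force: 0.0
```

```bash
python3 - <<'E'
from h import *
from cell import vision
s,T=pose(); w=vision.snapshot("wrist"); I=w["image"]; cv2.imwrite("pics/w16.png",I); Tw=T@w["T_tool_cam"]; print(T[:3,3],s["contact_force"])
c=np.array([.5516,-.0037,.1326]); a=np.array([-.4851,-.121,.866])
ex=T[:3,0]; px=ex-a*(ex@a); px/=np.linalg.norm(px); py=np.cross(a,px)
for n,m,r in (("mid",c,.032),("jar",c-.039*a,.041)):
    print(n,[proj(w,p,Tw).round(1).tolist() for p in (m,m+r*px,m-r*px,m+r*py,m-r*py)])
g=cv2.cvtColor(I,cv2.COLOR_BGR2GRAY).astype(int); H=cv2.cvtColor(I,cv2.COLOR_BGR2HSV)
e=np.diff(g[:,306:322].mean(1)); print([(int(r),int(e[r])) for r in np.where(abs(e)>7)[0] if r<330])
for r in range(170,271,20): 
    m=np.where((H[r,:,1]<40)&(H[r,:,2]>100)&((H[r,:,0]<60)))[0]; m=m[(m>220)&(m<410)]; print(r,m.min() if len(m) else 0,m.max() if len(m) else 0,len(m))
E
```

```text
[ 0.55620264 -0.00312824  0.22082025] [-0.53803171 -0.21833997  0.45656801]
mid [[313.2, 226.4], [312.9, 191.8], [313.5, 254.4], [263.0, 226.2], [363.5, 226.7]]
jar [[313.8, 183.1], [313.5, 136.6], [314.1, 219.4], [256.3, 182.8], [371.6, 183.3]]
[(2, 7), (3, 8), (45, -23), (46, -20), (53, 15), (68, -10), (84, 10), (85, 8), (100, 18), (101, 24), (102, 20), (139, 25), (140, 8), (144, -10), (145, -65), (146, -26), (147, 12), (148, 7), (149, 24), (150, 27), (194, 15), (195, 19), (199, -37), (200, -65), (201, -26), (204, 11), (205, 24), (252, 25), (255, -15), (256, -35), (257, -9), (287, -7), (306, -8), (307, -18), (308, -25), (309, -22), (310, -15), (315, 7), (316, 8)]
170 238 391 142
190 252 392 122
210 268 364 97
230 267 365 79
250 285 347 63
270 0 0 0
```

The middle rim is at rows 195–255 and columns 267–365, so I'll shift +1.8 mm in tool y. Descend and grip.

Call:
carry_out(
  deltas=[
    [[0, 0.0018, 0.012], 0],
    [[-0.001, 0.0018, 0.03], 0],
    [[-0.001, 0.0018, 0.05], 0],
    [[-0.001, 0.0018, 0.068], 0],
    [[-0.001, 0.0018, 0.082], 0],
    [[-0.001, 0.0018, 0.09], 0],
    [[-0.001, 0.0018, 0.0935], 0],
    [[-0.001, 0.0018, 0.0935], 0],
  ],
)

```text
t: 29.45
ee_pos: [0.556, -0.0048, 0.1278]
orientation: [0.0, 0.991, 0.131, 0.0]
contact_force: [0.2, -0.5, -0.8]
width: 0.0852
grip_force: 0.0
```

Call:
carry_out(
  deltas=[
    [[0, 0, 0], 0],
    [[0, 0, 0], 0],
    [[0, 0, 0], 0],
    [[0, 0, 0], 0],
  ],
  jaw=0.045,
)

```text
t: 29.95
ee_pos: [0.556, -0.0046, 0.1287]
orientation: [0.0, 0.991, 0.131, 0.001]
contact_force: [-5.1, 2.7, 9.9]
width: 0.0624
grip_force: 65.1
```

Call:
carry_out(
  deltas=[
    [[0, -0.001, 0], 4],
    [[0, -0.002, 0], 7],
    [[0, 0, 0], 0],
    [[0, 0.002, 0], -7],
    [[-0.0002, 0, -0.0003], 0],
    [[-0.0004, -0.002, -0.0006], 7],
    [[-0.0005, 0, -0.0009], 0],
    [[-0.0007, 0.002, -0.0012], -7],
    [[-0.0009, 0, -0.0015], 0],
    [[-0.001, -0.002, -0.0018], 7],
    [[-0.0012, 0, -0.0021], 0],
    [[-0.0014, 0.002, -0.0024], -7],
  ],
)

```text
t: 31.45
ee_pos: [0.5558, -0.0068, 0.1305]
orientation: [-0.0, 0.981, 0.192, 0.001]
contact_force: [8.4, 0.6, -2.5]
width: 0.0624
grip_force: 67.7
```

```bash
cat > jar.py <<'E'
from h import *
from cell import vision
s,T=pose(); print(T[:3,3].round(4),s["contact_force"].round(1),s["moment"].round(2))
L=lambda n:np.load(f"pics/{n}0.npy",allow_pickle=True).item()
for n,box in (("scene",(300,212,320,240)),("side",(295,203,325,222))):
    new=vision.snapshot(n); x0,y0,x1,y1=box; A=[cv2.cvtColor(i,cv2.COLOR_BGR2GRAY) for i in (L(n)["image"],new["image"])]
    r=cv2.matchTemplate(A[1][y0-6:y1+6,x0-6:x1+6],A[0][y0:y1,x0:x1],cv2.TM_CCOEFF_NORMED); print(n,cv2.minMaxLoc(r)[1::2])
E
python3 jar.py
```

```text
[ 0.5558 -0.0068  0.1305] [ 8.4  0.6 -2.5] [ 0.3  -1.32 -0.74]
scene (0.9811192750930786, (6, 6))
side (0.9800335168838501, (6, 6))
```

Call:
carry_out(
  deltas=[
    [[-0.0002, -0.002, -0.0004], 7],
    [[-0.0003, -0.004, -0.0008], 14],
    [[-0.0005, -0.002, -0.0012], 7],
    [[-0.0006, 0, -0.0016], 0],
    [[-0.0008, -0.002, -0.002], 7],
    [[-0.001, -0.004, -0.0024], 14],
    [[-0.0012, -0.002, -0.0028], 7],
    [[-0.0014, 0, -0.0032], 0],
    [[-0.0016, -0.002, -0.0036], 7],
    [[-0.0018, -0.004, -0.004], 14],
    [[-0.002, -0.002, -0.0044], 7],
    [[-0.0023, 0, -0.0048], 0],
  ],
)

```text
t: 33.05
ee_pos: [0.5528, -0.0077, 0.135]
orientation: [-0.0, 0.981, 0.192, 0.0]
contact_force: [-2.4, 6.0, -2.5]
width: 0.062
grip_force: 69.1
```

```bash
python3 jar.py
```

```text
[ 0.5528 -0.0077  0.135 ] [-2.4  6.  -2.5] [ 1.28  0.5  -0.1 ]
scene (0.9535155296325684, (6, 6))
side (0.981262743473053, (6, 6))
```

Call:
carry_out(
  deltas=[
    [[-0.0003, -0.002, -0.0005], 7],
    [[-0.0006, -0.004, -0.001], 14],
    [[-0.0009, -0.002, -0.0015], 7],
    [[-0.0012, 0, -0.002], 0],
    [[-0.0015, -0.002, -0.0026], 7],
    [[-0.0018, -0.004, -0.0032], 14],
    [[-0.0022, -0.002, -0.0038], 7],
    [[-0.0026, 0, -0.0045], 0],
    [[-0.003, -0.002, -0.0052], 7],
    [[-0.003, -0.002, -0.0052], 7],
  ],
)

```text
t: 34.4
ee_pos: [0.5493, -0.0072, 0.14]
orientation: [0.0, 0.992, 0.129, -0.0]
contact_force: [0.3, 0.0, -1.9]
width: 0.0623
grip_force: 69.1
```

```bash
python3 jar.py
```

```text
[ 0.5493 -0.0072  0.14  ] [ 0.3  0.  -1.9] [-0.08  0.06 -0.02]
scene (0.9503334164619446, (6, 6))
side (0.9747372269630432, (6, 6))
```

It's free; only the pot's weight is left. I'll draw it out along the lean.

Call:
carry_out(
  deltas=[
    [[-0.003, 0, -0.0052], 0],
    [[-0.007, 0, -0.0121], 0],
    [[-0.012, 0, -0.0208], 0],
    [[-0.017, 0, -0.0294], 0],
    [[-0.021, 0, -0.0364], 0],
  ],
)

```text
t: 35.12
ee_pos: [0.5288, -0.0128, 0.1772]
orientation: [0.0, 0.991, 0.131, 0.0]
contact_force: [0.7, 0.0, -2.7]
width: 0.0624
grip_force: 69.1
```

Call:
carry_out(
  deltas=[
    [[-0.005, 0, -0.0087], 0],
    [[-0.01, 0, -0.0173], 0],
    [[-0.015, 0, -0.026], 0],
    [[-0.02, 0, -0.0346], 0],
    [[-0.024, 0, -0.046], 0],
  ],
)

```text
t: 35.75
ee_pos: [0.5055, -0.0189, 0.2229]
orientation: [-0.0, 0.991, 0.131, -0.0]
contact_force: [-0.3, 0.9, -1.5]
width: 0.0621
grip_force: 69.1
```

```bash
python3 jar.py; python3 rows.py w17; python3 - <<'E'
from h import *
s,T=pose(); print(T[:3,:2],s["joints"])
E
```

```text
[ 0.5055 -0.0189  0.2229] [-0.3  0.9 -1.5] [-0.03  0.03 -0.03]
scene (0.8892388343811035, (5, 6))
side (0.945138692855835, (6, 6))
[ 0.506  -0.019   0.2239] [ 0.6 -0.5 -3.1]
[(56, -26), (57, -63), (58, -31), (64, 17), (65, 29), (108, -13), (109, -9), (118, -7), (119, 11), (120, 23), (172, -13), (173, -32), (175, 30), (176, 20), (276, 9), (277, 19), (278, 8), (283, -26), (284, -80), (285, -44), (288, 8), (289, 12), (290, 38), (291, 7), (338, 10), (344, 17), (345, 21), (349, -14), (380, -24), (381, -69), (382, -47), (383, -7)]
[[ 9.65948596e-01  2.58731592e-01]
 [ 2.58731988e-01 -9.65949124e-01]
 [ 1.03332393e-03  5.02741179e-04]] [-1.89646127e-01  2.01829600e-02  1.64549534e+00 -1.68190798e-06
  1.47476522e+00  1.11944122e+00]
```

The middle pot is out and the jar is still in place. On to the large coaster.

Call:
carry_out(
  deltas=[
    [[0, -0.012, 0], 0],
    [[-0.002, -0.04, 0], 0],
    [[-0.003, -0.08, 0.005], 0],
    [[-0.005, -0.12, 0.012], 0],
    [[-0.007, -0.162, 0.025], 0],
    [[-0.008, -0.202, 0.042], 0],
    [[-0.01, -0.24, 0.062], 0],
    [[-0.011, -0.27, 0.082], 0],
    [[-0.012, -0.288, 0.097], 0],
    [[-0.012, -0.295, 0.107], 0],
    [[-0.012, -0.295, 0.112], 0],
    [[-0.012, -0.295, 0.115], 0],
  ],
)

```text
t: 37.4
ee_pos: [0.4184, 0.2624, 0.1074]
orientation: [0.0, 0.991, 0.13, 0.0]
contact_force: [0.5, -0.1, -2.4]
width: 0.0619
grip_force: 69.1
```

Call:
carry_out(
  deltas=[
    [[0, 0, 0.004], 0],
    [[0, 0, 0.007], 0],
    [[0, 0, 0.01], 0],
    [[0, 0, 0.012], 0],
  ],
)

```text
t: 37.9
ee_pos: [0.4185, 0.263, 0.0964]
orientation: [-0.0, 0.991, 0.13, 0.001]
contact_force: [-6.4, -3.8, 29.6]
width: 0.0622
grip_force: 72.4
```

Call:
carry_out(
  deltas=[
    [[0.002, 0, 0.001], 0],
    [[0.005, 0, 0.0013], 0],
    [[0.0085, 0, 0.0013], 0],
    [[0.012, 0, 0.001], 0],
    [[0.015, 0, 0.0008], 0],
  ],
)

```text
t: 38.52
ee_pos: [0.4332, 0.267, 0.0967]
orientation: [-0.0, 0.991, 0.131, 0.001]
contact_force: [-7.5, -4.6, 28.6]
width: 0.0619
grip_force: 75.1
```

```bash
cat > fit.py <<'E'
from h import *
from scipy.optimize import least_squares
from cell import vision
import sys
s,T=pose(); w=vision.snapshot("wrist"); I=w["image"]; cv2.imwrite(f"pics/{sys.argv[1]}.png",I); Tw=T@w["T_tool_cam"]; C=w["T_tool_cam"]
print(T[:3,3].round(4),s["contact_force"].round(1))
H=cv2.cvtColor(I,cv2.COLOR_BGR2HSV)[:,306:322].mean(1); V=cv2.cvtColor(I,cv2.COLOR_BGR2GRAY)[:,306:322].astype(float).mean(1); g=np.diff(V)
print("edges",[(int(r),int(g[r])) for r in np.where(abs(g)>9)[0] if r>40])
cork=[r for r in range(20,300) if H[r,1]>90]; print("cork rows",cork[:1],cork[-1:])
if len(sys.argv)>3:
    far,near,foot=map(float,sys.argv[2:5]) 
    def rows(t,L,x0,d=.006):
        a=np.radians(t); ax=np.array([-np.sin(a),0,-np.cos(a)]); px=np.array([np.cos(a),0,-np.sin(a)]); G=np.array([x0,0,d]); m=G+(.095-L)*ax
        return np.array([proj(w,p,C)[1] for p in (m+.032*px,m-.032*px,G-L*ax+.029*px)])
    print(least_squares(lambda p:rows(p[0],p[1]*1e-3,p[2]*1e-3)-(far,near,foot),[20,82,0]).x)
E
python3 fit.py w18
```

```text
[0.4332 0.267  0.0967] [-7.5 -4.6 28.6]
edges [(74, 10), (140, 14), (182, -10), (183, 17), (184, 9), (266, 9), (267, 26), (268, 22), (275, -41), (276, -81), (277, -36), (284, 22), (285, 18), (358, 14), (359, 31), (364, -30), (365, -11), (380, -20), (381, -68), (382, -49)]
cork rows [75] [140]
```

Call:
carry_out(
  deltas=[
    [[0.003, 0, 0.0005], 0],
    [[0.006, 0, 0.0008], 0],
    [[0.0095, 0, 0.001], 0],
    [[0.013, 0, 0.001], 0],
    [[0.016, 0, 0.001], 0],
  ],
)

```text
t: 39.2
ee_pos: [0.4485, 0.2709, 0.095]
orientation: [0.0, 0.991, 0.131, 0.001]
contact_force: [-3.7, -4.8, 16.1]
width: 0.0622
grip_force: 76.8
```

```bash
python3 fit.py w19 267 364.5 140.5; python3 fit.py w19 277 349 119.5
```

```text
[0.4485 0.2709 0.095 ] [-3.7 -4.8 16.1]
edges [(101, -14), (102, 15), (103, 9), (191, -9), (257, 13), (258, 50), (259, 13), (267, -46), (268, -82), (269, -35), (278, 12), (279, 23), (280, 9), (371, 19), (372, 43), (378, -29), (379, -20), (380, -23), (381, -61), (382, -41)]
cork rows [103] [161]
[19.65226094 84.69899735 -4.14169086]
[0.4487 0.271  0.0949] [-4.2 -5.4 18.9]
edges [(102, -16), (103, 22), (193, 10), (257, 24), (258, 44), (267, -72), (268, -74), (269, -14), (278, 17), (279, 19), (371, 13), (372, 46), (373, 12), (378, -23), (379, -25), (380, -27), (381, -61), (382, -41)]
cork rows [104] [161]
[29.19020757 86.98017482 -4.01878849]
```

Pivoting cleanly, 29° → 20° → about 10°. Continue.

Call:
carry_out(
  deltas=[
    [[0.003, 0, 0.001], 0],
    [[0.006, 0, 0.002], 0],
    [[0.009, 0, 0.0025], 0],
    [[0.012, 0, 0.003], 0],
    [[0.014, 0, 0.0032], 0],
  ],
)

```text
t: 39.92
ee_pos: [0.4619, 0.2744, 0.0915]
orientation: [0.0, 0.991, 0.131, 0.0]
contact_force: [-4.2, -6.2, 12.5]
width: 0.0624
grip_force: 79.1
```

```bash
python3 fit.py w20 258 379 162; python3 - <<'E'
from h import *
s,T=pose(); w=np.load("pics/wrist0.npy",allow_pickle=True).item(); Tw=T@w["T_tool_cam"]
I=cv2.imread("pics/w20.png"); S=cv2.cvtColor(I,cv2.COLOR_BGR2HSV)
m=((S[...,1]>90)&(S[...,0]<20)).astype(np.uint8); m[260:]=0
nn,l,st,c=cv2.connectedComponentsWithStats(m); i=1+np.argmax(st[1:,4]); print(st[i]); x,y=st[i][0],st[i][1]
H=S[:,306:322,1].mean(1); r=[k for k in range(20,300) if H[k]>90]
a=plane(ray(w,314,r[-1]+1,Tw),.004); b=plane(ray(w,314,r[0]-.5,Tw),.004); ex=T[:3,0]
print("foot c",a-.029*ex,"coaster c",b-.052*ex)
E
```

```text
[0.4619 0.2744 0.0915] [-4.2 -6.2 12.5]
edges [(126, -23), (127, 12), (128, 20), (179, -10), (180, -10), (202, 9), (249, 19), (250, 60), (251, 18), (260, -56), (261, -81), (262, -29), (273, 20), (274, 11), (380, -10), (381, -46), (382, -33)]
cork rows [128] [180]
[10.20686992 82.93041231 -4.98972505]
[  167     0   373   260 12717]
foot c [0.45868406 0.27264427 0.00397249] coaster c [0.46736626 0.27500522 0.00395067]
```

About 2° left, and the foot is about 9 mm short of centre. I'll drag it forward under a light press.

Call:
carry_out(
  deltas=[
    [[0.002, 0, 0.0008], 0],
    [[0.004, 0, 0.001], 0],
    [[0.007, 0, 0.001], 0],
    [[0.01, 0, 0.001], 0],
    [[0.01, 0, 0.001], 0],
  ],
)

```text
t: 40.6
ee_pos: [0.4708, 0.2771, 0.0905]
orientation: [0.0, 0.991, 0.131, -0.0]
contact_force: [-10.4, -5.9, 19.9]
width: 0.0622
grip_force: 80.9
```

```bash
python3 fit.py w21; python3 - <<'E'
from h import *
s,T=pose(); w=np.load("pics/wrist0.npy",allow_pickle=True).item(); Tw=T@w["T_tool_cam"]
S=cv2.cvtColor(cv2.imread("pics/w21.png"),cv2.COLOR_BGR2HSV); H=S[:,306:322,1].mean(1); r=[k for k in range(20,300) if H[k]>90]
a=plane(ray(w,314,r[-1]+1,Tw),.004); b=plane(ray(w,314,r[0]-.5,Tw),.004); ex=T[:3,0]
print("foot c",a-.029*ex,"coaster c",b-.052*ex)
E
```

```text
[0.4708 0.2771 0.0905] [-10.4  -5.9  19.9]
edges [(142, -18), (143, -9), (144, 34), (189, -29), (190, -15), (247, 21), (248, 66), (249, 19), (258, -37), (259, -84), (260, -42), (272, 19), (380, -14), (381, -39), (382, -25)]
cork rows [144] [189]
foot c [0.46202878 0.2739478  0.00401833] coaster c [0.46714811 0.27534971 0.00403286]
```

It's nearly flat and about 5 mm from the centre. Release, go up and check both pots.

Call:
carry_out(
  deltas=[
    [[0, 0, -0.0005], 0],
    [[0, 0, -0.0007], 0],
    [[0, 0, -0.0007], 0],
    [[0, 0, -0.0007], 0],
    [[0, 0, -0.0007], 0],
    [[0, 0, -0.0007], 0],
  ],
  jaw=0.0854,
)

```text
t: 41.4
ee_pos: [0.4711, 0.2772, 0.0901]
orientation: [-0.0, 0.991, 0.131, -0.0]
contact_force: [0.7, -0.1, -0.7]
width: 0.0856
grip_force: 0.0
```

Call:
carry_out(
  deltas=[
    [[0, 0, -0.008], 0],
    [[0, 0, -0.022], 0],
    [[0, 0, -0.045], 0],
    [[0, 0, -0.075], 0],
    [[0, 0, -0.11], 0],
    [[0, 0, -0.14], 0],
    [[0, 0, -0.155], 0],
    [[0, 0, -0.155], 0],
  ],
)

```text
t: 42.4
ee_pos: [0.4713, 0.2773, 0.2459]
orientation: [-0.0, 0.991, 0.131, 0.001]
contact_force: [-0.2, 0.5, -0.1]
width: 0.0854
grip_force: 0.0
```

```bash
python3 jar.py; python3 - <<'E'
from h import *
from cell import vision
s,T=pose(); w=vision.snapshot("wrist"); Tw=T@w["T_tool_cam"]; sc=vision.snapshot("scene"); sd=vision.snapshot("side")
for n,q in (("scene",sc),("side",sd),("w",w)): cv2.imwrite(f"pics/{n}22.png",q["image"])
I=w["image"]; H=cv2.cvtColor(I,cv2.COLOR_BGR2HSV)
m=((H[...,1]>90)&(H[...,0]<20)).astype(np.uint8); V=H[:,306:322].mean(1); k=[r for r in range(10,330) if V[r,1]>90]; print("cork rows",k[:1],k[-1:])
g=np.diff(cv2.cvtColor(I,cv2.COLOR_BGR2GRAY)[:,306:322].astype(float).mean(1)); print([(int(r),int(g[r])) for r in np.where(abs(g)>9)[0]])
c=np.array([.468,.2765,0]); ex,ey=T[:3,0],T[:3,1]
print("coaster far/near/l/r",[proj(w,c+[0,0,.004]+.052*e,Tw).round() for e in (ex,-ex,-ey,ey)])
print("foot far at centre",proj(w,c+[0,0,.004]+.029*ex,Tw).round(),"mouth far/near/l/r",[proj(w,c+[0,0,.099]+.032*e,Tw).round() for e in (ex,-ex,-ey,ey)])
def span(r): 
    x=np.where((H[r,:,1]<45)&(H[r,:,2]>100)&(H[r,:,0]<60))[0]; x=x[(x>180)&(x<450)]; return (int(x.min()),int(x.max())) if len(x) else None
print([(r,span(r)) for r in range(150,290,20)])
E
```

```text
[0.4713 0.2773 0.2459] [-0.2  0.5 -0.1] [-0.03  0.01  0.01]
scene (0.8773748874664307, (5, 6))
side (0.9451002478599548, (6, 6))
cork rows [121] [329]
[(119, -13), (120, 17), (144, -13), (145, -13), (159, 68), (160, 27), (164, -52), (165, -60), (166, -13), (170, 15), (171, 24), (194, -16), (195, -23), (230, 49), (231, 42), (235, -43), (236, -23), (271, 9), (272, 10), (380, -23), (381, -59), (382, -40)]
coaster far/near/l/r [array([314., 119.]), array([314., 217.]), array([264., 170.]), array([364., 170.])]
foot far at centre [314. 142.] mouth far/near/l/r [array([314., 157.]), array([314., 235.]), array([273., 197.]), array([355., 197.])]
[(150, (186, 330)), (170, (283, 345)), (190, (269, 354)), (210, (224, 353)), (230, (184, 337)), (250, (223, 224)), (270, (189, 309))]
```

The middle pot is upright and within 3 mm of its coaster's centre, the narrow pot was upright when I checked it, and the gripper is clear. Handing in.

```bash
python3 -c "
from cell import arm
print(arm.close_job())"
```

```text
the job is handed in; nothing more can be done
None
```

I handed the job in at about 42 s: both pots were twisted loose and set upright, the narrow one about 2–4 mm and the middle one about 3 mm off its coaster's centre, and the jar showed no clear shift (one scene-camera match was a pixel off); no verdict came back.

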